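Pack out a column cradle with spacers and hold the clamp on it

ROBOT

A 7-joint arm with a two-finger parallel gripper is mounted at the origin on the work surface. World frame = base frame: x ahead of the robot, y to its left, z up, the work surface at z = 0. Lengths are in m, angles in rad, forces in N, time in s.
With the tool pointing down it reaches from about 0.425 to 0.95 m from the base axis. Payload 16.7 kg.
Tool frame: the origin (TCP) lies midway between the tips of the shut fingers; the grasp point (between the pads) lies 19 mm behind it (r.grip_point_offset is the distance from the TCP to the grasp point, in m); z points along the fingers, y is the direction in which the jaws open and shut (so a half turn about z gives the same grasp; the last joint's range is limited). The gripper opens to 94 mm and grips with 3 to 60 N. Pads are 16 mm wide; open, the fingers measure 119 mm over their backs; the gripper's body (75 mm by 177 mm) begins 78 mm behind the grasp point.
Start: joints at [1.091, 0.426, 0.074, 1.606, -0.034, 1.111, -0.067], TCP at [0.219, -0.638, 0.205] pointing down, gripper open.
Joint ranges: [-2.85, 2.85], [-0.5, 2.14], [-1.23, 1.37], [0.21, 2.46], [-1.02, 4.16], [0.16, 2.05], [-2.73, 2.73]. Speed limits (rad/s): [1.89, 1.89, 2.39, 2.39, 3.01, 3.01, 3.01].

INTERFACE

Orientations are given as a unit quaternion [w, x, y, z].
In Python, from plant import r gives the robot as it stands.
- The arm moves only by the shell command python3 -m jog 'ROWS' [FORCE]. ROWS is JSON, a list that holds one entry, the list of rows, each a list of 5 numbers: the shift along the world's x, y, z in mm, then the turn about the world's z in rad, then the finger opening in mm, from 0 to 94. A call has 1 to 10 rows; each row shifts and turns the commanded pose from where the row before left it; what a row does not reach is not made up. A row lasts 1/10 s, in which the tool goes at most 50 mm and 8.59 degrees, less where a joint would pass 70% of its speed; a pose out of reach is approached as far as the arm can. A call with a gripper value outside its range is refused whole. The fingers move at their own pace and stop on an object; FORCE is the grip in N (left out, the last holds). Time passes only in rows, so rows that do not move let the fingers close. It gives the time, the measured TCP pose, the force and the opening at its end, in the units of the state.
- r.observe(): the state, without advancing time (a new reading comes with each control period).
- r.capture(name): name is "side" or "top"; returns (picture, depth): 384x512x3 uint8, blue, green, red; 384x512 float32, m along the optical axis (not along the pixel's ray), 0 where there is no reading.
- r.camera_info(name): a dict with "intrinsics" (3x3 intrinsics, pixels), "distortion" ([k1, k2, p1, p2, k3] as OpenCV has them; the pictures are not rectified), "pose" (4x4, takes a point from camera to world coordinates). Camera axes: x right, y down, z forward; pixel columns grow to the right and rows downward; lengths in m; the calibration is good to about 2 mm. A picture is of the moment at which its call begins. camera_info takes no time and is no camera call.
- r.hand_in(): hands the job in, once; it reports no verdict.
Trained networks look in the newest picture that a camera, given by its name, has taken for a name from the list of things; names that differ only in an ending like _2 or _b are one class to them, and where a whole thing is asked for, a point or a joint stands for the part that bears it (a point fixed in the world has none). Each returns a list of dicts, best first, with "score" (0 to 1); they miss things now and then, are a little off and sometimes report something else, mostly with a low value. They report only what shows in the picture. A call takes as long as a camera call. They do not tell look-alikes from the thing itself.
- r.regions_of(camera, thing): "mask" (384x512 bool, what is visible of it) and "point" ([row, column] in pixels, amid what is visible of it).
The state is a dict: "time_s": time; "q": joint angles; "qd": joint speeds; "tau": joint torques, N m; "position": TCP position; "eef_rot": TCP orientation; "force": force on the tool from outside, world axes, zero at the start; "torque": the same for the moment, N m; "finger_gap": finger opening in m.
Only numpy, scipy, OpenCV 4.12 (cv2) and the standard library are available. Lean on these libraries where they do the work, as an engineer would, in place of code of your own. Each camera call takes 0.05 s, during which the arm holds its last target.

TASK

Clamp the column cartridge in its cradle: one spacer plate is in already; take more from the stand and set them upright in the trough, between that one and the blue clamp, until the clamp, pushed by its black handle, squeezes the stack against the sprung pad (pad clearly pushed in, cartridge, spacers and clamp all tight together) while its red pointer is over the green strip. If the pointer runs past the green before the stack is tight, pull the clamp back and add another spacer; if it cannot get as far as the green, take one out. Leave unused spacers in the stand and the other things on the bench alone, and finish while still holding the clamp tight on the stack, because the spring opens it as soon as you let go.

Things in the scene. Friction and masses are not known exactly. Their poses are not given: they have to be found in the camera images.
- cradle: fixed cradle: grey base 110 x 270 mm with an aluminium trough along its y. Origin on the trough's centre line at bench height; z up. Trough floor 12 mm above the bench, 40 mm wide inside; walls rise to 34 mm, flared at the top. Along it from -y to +y: clamp, gap, cartridge, sprung pad, end block. On the ledges: a white scale with a green strip 19 mm long
- clamp (a joint): how far (m) the clamp carriage has slid along the cradle's +y from fully open (0) to its end stop (0.080). The red pointers are over the green strip from 0.045 to 0.064. About 1 N of friction; no spring of its own. Starts between 0 and 0.012
- clamp_face (a point): middle of the clamp carriage's pushing face (38 mm wide, 14 to 64 mm above the bench), which looks along the cradle's +y. It lies at y = -70 mm + clamp joint in the cradle's frame, 42 mm above the bench. The carriage is blue with a steel face and reaches 34 mm back from it
- clamp_handle (a point): upper part of the clamp's handle, a black upright post 18 x 18 mm, square to the cradle, from 60 to 100 mm above the bench; this point is on its axis, 90 mm above the bench and 19 mm behind (-y) the clamp's face
- pad (a joint): how far (m) the sprung black rubber pad is pushed into the end block, along the cradle's +y: 0 free, 0.007 bottomed. It pushes back with 2.4 N at the start and 1.2 N more per mm; tight means pushed in more than 2 mm, that is a squeeze of about 5 N or more; about 11 N bottoms it
- pad_face (a point): middle of the sprung pad's face, which looks along the cradle's -y, 30 mm above the bench. The end block behind it is bolted at a different place along the trough in each episode, so the gap differs: one or two more spacers are needed, a stack of two or three in all
- cartridge: column cartridge lying in the trough against the pad: 60 mm long along its y, square steel end fittings 36 x 36 mm, a white tube between; origin under its middle, on the trough floor; 160 g
- stand: fixed grey spacer stand, 56 x 148 mm, 24 mm high, four slots in a row along its y, 36 mm apart (at y = -54, -18, 18, 54 mm), each 42 x 18 mm, the last empty; slot floor 8 mm above the bench. Origin at the centre of its underside
- spacer0: one of four identical tan plastic spacer plates, in the first slot from the stand's -y end: 36 mm wide (its x), 14 mm thick (its y), 60 mm tall (z up), 40 g. It starts upright in the spacer stand, with its foot 16 mm deep in a slot and 44 mm standing free; origin at the centre of its underside
- spacer1: one of four identical tan plastic spacer plates, in the second slot from the stand's -y end: 36 mm wide (its x), 14 mm thick (its y), 60 mm tall (z up), 40 g. It starts upright in the spacer stand, with its foot 16 mm deep in a slot and 44 mm standing free; origin at the centre of its underside
- spacer2: one of four identical tan plastic spacer plates, in the third slot from the stand's -y end: 36 mm wide (its x), 14 mm thick (its y), 60 mm tall (z up), 40 g. It starts upright in the spacer stand, with its foot 16 mm deep in a slot and 44 mm standing free; origin at the centre of its underside
- spacer3: a spacer plate like the others (36 mm wide, 14 mm thick along its y, 60 mm tall, origin under its centre) that already stands upright on the trough floor beside the cartridge; it belongs to the stack
- spare_cartridge: a second cartridge of the same size lying loose on the bench, not needed; leave it
- amber_bottle: amber glass bottle with a black cap, 70 mm wide, 170 mm tall; leave it; origin under its centre
- solvent_bottle: clear glass bottle with a blue cap, 66 mm wide, 150 mm tall; leave it; origin under its centre
- wrench: steel wrench 140 mm long lying on the bench; leave it
- beaker: small glass beaker, 60 mm wide, 70 mm tall; leave it; origin under its centre
- vial_rack: fixed blue rack of sample vials, 70 x 130 mm, 56 mm high; origin under its centre
There are look-alikes about, which are no part of the job. Several things have the shape of the stand; the one meant has the colours described above. What is shaped like the spacer1 but turquoise is not meant.

How it is judged:
On the way, in this order (a step that is already met when the one before it is completed fails the run):
1. a further spacer stands in the trough between clamp and cartridge (x of spacer3 in the frame of cradle between -0.006 and 0.006 m and y of spacer3 in the frame of cradle between -0.08 and 0.05 m and z of spacer3 in the frame of cradle between 0.009 and 0.0165 m and angle between spacer3's own z axis and vertical below 0.12 rad and ((x of spacer0 in the frame of cradle between -0.006 and 0.006 m and y of spacer0 in the frame of cradle between -0.08 and 0.05 m and z of spacer0 in the frame of cradle between 0.009 and 0.0165 m and angle between spacer0's own z axis and vertical below 0.12 rad) or (x of spacer1 in the frame of cradle between -0.006 and 0.006 m and y of spacer1 in the frame of cradle between -0.08 and 0.05 m and z of spacer1 in the frame of cradle between 0.009 and 0.0165 m and angle between spacer1's own z axis and vertical below 0.12 rad) or (x of spacer2 in the frame of cradle between -0.006 and 0.006 m and y of spacer2 in the frame of cradle between -0.08 and 0.05 m and z of spacer2 in the frame of cradle between 0.009 and 0.0165 m and angle between spacer2's own z axis and vertical below 0.12 rad))), for 0.2 s.
2. the clamp squeezes cartridge and spacers against the pad, pointer over the green (value of joint clamp between 0.045 and 0.064 m and value of joint pad above 0.002 m and (contact force between clamp and spacer0 above 2 N or contact force between clamp and spacer1 above 2 N or contact force between clamp and spacer2 above 2 N or contact force between clamp and spacer3 above 2 N) and (contact force between cartridge and spacer0 above 2 N or contact force between cartridge and spacer1 above 2 N or contact force between cartridge and spacer2 above 2 N or contact force between cartridge and spacer3 above 2 N) and contact force between cartridge and pad above 2 N), for 0.2 s.
At the end, for the whole second after the job is handed in: The fingers hold the clamp at 0.045 to 0.064 m; pad in by over 2 mm; clamp, a spacer, cartridge and pad press on each other with over 2 N. Each spacer is upright (0.12 rad) on the trough floor, 6 mm from its line, or in the stand; the cartridge lies level in the trough, at rest (all of step 2 and ((x of spacer0 in the frame of cradle between -0.006 and 0.006 m and y of spacer0 in the frame of cradle between -0.08 and 0.05 m and z of spacer0 in the frame of cradle between 0.009 and 0.0165 m and angle between spacer0's own z axis and vertical below 0.12 rad) or (x of spacer0 in the frame of stand between -0.01 and 0.01 m and y of spacer0 in the frame of stand between -0.075 and 0.075 m and z of spacer0 in the frame of stand between 0.004 and 0.014 m and angle between spacer0's own z axis and vertical below 0.25 rad)) and ((x of spacer1 in the frame of cradle between -0.006 and 0.006 m and y of spacer1 in the frame of cradle between -0.08 and 0.05 m and z of spacer1 in the frame of cradle between 0.009 and 0.0165 m and angle between spacer1's own z axis and vertical below 0.12 rad) or (x of spacer1 in the frame of stand between -0.01 and 0.01 m and y of spacer1 in the frame of stand between -0.075 and 0.075 m and z of spacer1 in the frame of stand between 0.004 and 0.014 m and angle between spacer1's own z axis and vertical below 0.25 rad)) and ((x of spacer2 in the frame of cradle between -0.006 and 0.006 m and y of spacer2 in the frame of cradle between -0.08 and 0.05 m and z of spacer2 in the frame of cradle between 0.009 and 0.0165 m and angle between spacer2's own z axis and vertical below 0.12 rad) or (x of spacer2 in the frame of stand between -0.01 and 0.01 m and y of spacer2 in the frame of stand between -0.075 and 0.075 m and z of spacer2 in the frame of stand between 0.004 and 0.014 m and angle between spacer2's own z axis and vertical below 0.25 rad)) and ((x of spacer3 in the frame of cradle between -0.006 and 0.006 m and y of spacer3 in the frame of cradle between -0.08 and 0.05 m and z of spacer3 in the frame of cradle between 0.009 and 0.0165 m and angle between spacer3's own z axis and vertical below 0.12 rad) or (x of spacer3 in the frame of stand between -0.01 and 0.01 m and y of spacer3 in the frame of stand between -0.075 and 0.075 m and z of spacer3 in the frame of stand between 0.004 and 0.014 m and angle between spacer3's own z axis and vertical below 0.25 rad)) and contact force between the fingers and clamp above 2 N and linear speed of cartridge below 0.02 m/s and x of cartridge in the frame of cradle between -0.006 and 0.006 m and z of cartridge in the frame of cradle between 0.009 and 0.0165 m and angle between cartridge's own z axis and vertical below 0.12 rad); the arm keeps its last pose, push and grip.
It fails at once if the spare cartridge is moved by more than 40 mm or knocked over (distance of spare_cartridge from where it was at the start of the episode above 0.04 m or angle between spare_cartridge's own z axis and vertical above 0.5 rad).
It fails at once if the amber bottle is moved by more than 40 mm or knocked over (distance of amber_bottle from where it was at the start of the episode above 0.04 m or angle between amber_bottle's own z axis and vertical above 0.5 rad).
It fails at once if the clear bottle is moved by more than 40 mm or knocked over (distance of solvent_bottle from where it was at the start of the episode above 0.04 m or angle between solvent_bottle's own z axis and vertical above 0.5 rad).
It fails at once if the wrench is moved by more than 40 mm or knocked over (distance of wrench from where it was at the start of the episode above 0.04 m).
It fails at once if the beaker is moved by more than 40 mm or knocked over (distance of beaker from where it was at the start of the episode above 0.04 m or angle between beaker's own z axis and vertical above 0.5 rad).
It also fails if it takes over 72 s, if anything falls off the work surface, if the arm or the gripper's body presses on something with over 40 N, if the wrist force passes 120 N, or if a joint passes its speed limit or range.

## Working session

There is one attempt and no reset: what is moved stays moved. The work goes in short steps, Python scripts to look and compute and a shell command to move; the robot and the scene stay as the last step left them, time stands still between calls to the robot, and variables do not carry over. Pictures are saved under pics/ and viewed, and the job is handed in when it is done.

```bash
ls; mkdir -p pics
python3 - <<'E'
from plant import r
import cv2
print(r.observe())
for n in("side","top"):
    p,d=r.capture(n); cv2.imwrite(f"pics/{n}0.png",p); i=r.camera_info(n); print(n,i)
E
```

```text
pics
{'time_s': 0.0, 'q': array([ 1.09050642,  0.42671005,  0.07384768,  1.60659746, -0.03411757,
        1.11081202, -0.06707235]), 'qd': array([-7.19314891e-04, -3.42593662e-04,  1.34106258e-03,  3.07930248e-04,
        6.69977544e-04,  9.57169255e-05,  2.62317978e-04]), 'tau': array([ 9.97700117e-04, -9.35802341e+01,  3.66711035e+00, -4.54187071e+01,
       -4.89769340e-02,  2.01329874e-02,  2.49866007e-04]), 'position': array([ 0.21906899, -0.63799827,  0.20479438]), 'eef_rot': array([-6.17922063e-04,  9.86353917e-01,  1.64637628e-01, -1.41117944e-04]), 'force': array([-0.61277626,  0.10889825, -0.37342242]), 'torque': array([-0.05543562,  0.02134566, -0.01531258]), 'finger_gap': 0.09410449858925189}
side {'intrinsics': array([[373.27743083,   0.        , 256.55179458],
       [  0.        , 373.27743083, 193.46505113],
       [  0.        ,   0.        ,   1.        ]]), 'distortion': array([-0.00326239,  0.        ,  0.        ,  0.        ,  0.        ]), 'pose': array([[-7.40171733e-01, -4.38890972e-01,  5.09431566e-01,
         4.86489360e-04],
       [-6.72406347e-01,  4.87543236e-01, -5.56930245e-01,
         6.35227947e-01],
       [-3.93825760e-03, -7.54769043e-01, -6.55978797e-01,
         8.10519829e-01],
       [ 0.00000000e+00,  0.00000000e+00,  0.00000000e+00,
         1.00000000e+00]])}
top {'intrinsics': array([[400.09106531,   0.        , 254.12583837],
       [  0.        , 400.09106531, 191.47593985],
       [  0.        ,   0.        ,   1.        ]]), 'distortion': array([-0.02597492,  0.        ,  0.        ,  0.        ,  0.        ]), 'pose': array([[ 0.00725233, -0.98763514,  0.15660218,  0.39814385],
       [-0.99997193, -0.00686783,  0.0029962 ,  0.00141927],
       [-0.00188363, -0.15661952, -0.98765722,  1.25956181],
       [ 0.        ,  0.        ,  0.        ,  1.        ]])}
```

View pics/side0.png

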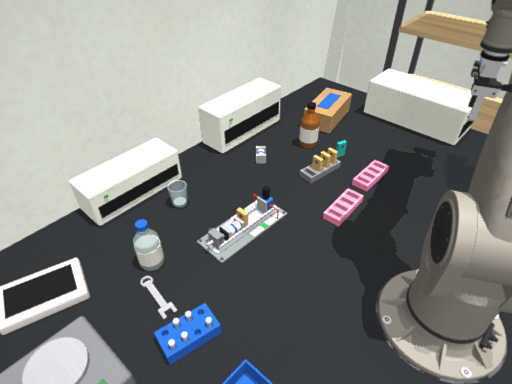

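View pics/top0.png

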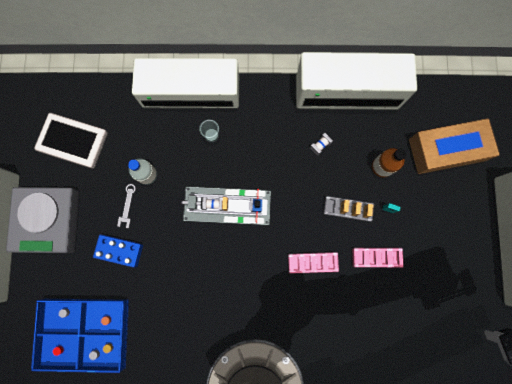

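Top view: the cradle is at about (227,206) with the clamp at its right end (258,205). The grey stand is at (349,208) and its empty slot is on the left. Next I'll measure both.

```bash
cat > h.py <<'E'
from plant import r
import numpy as np, cv2
def proj(n,P):
    i=r.camera_info(n); T=np.linalg.inv(i["pose"]); R,t=T[:3,:3],T[:3,3]
    o,_=cv2.projectPoints(np.asarray(P,float).reshape(-1,3),cv2.Rodrigues(R)[0],t,i["intrinsics"],i["distortion"]); return o.reshape(-1,2)
def cloud(n,d,mask=None):
    i=r.camera_info(n); m=(d>0) if mask is None else (mask&(d>0))
    v,u=np.nonzero(m); q=cv2.undistortPoints(np.stack([u,v],1).astype(float).reshape(-1,1,2),i["intrinsics"],i["distortion"]).reshape(-1,2)
    z=d[v,u]; P=np.c_[q*z[:,None],z]; T=i["pose"]; return P@T[:3,:3].T+T[:3,3],np.stack([u,v],1)
def onplane(n,uv,z):
    i=r.camera_info(n); q=cv2.undistortPoints(np.asarray(uv,float).reshape(-1,1,2),i["intrinsics"],i["distortion"]).reshape(-1,2)
    T=i["pose"]; D=np.c_[q,np.ones(len(q))]@T[:3,:3].T; c=T[:3,3]; s=(z-c[2])/D[:,2]; return c+D*s[:,None]
def tri(uva,uvb,a="side",b="top"):
    Ps=[];qs=[]
    for n,uv in((a,uva),(b,uvb)):
        i=r.camera_info(n); T=np.linalg.inv(i["pose"]); Ps.append(T[:3])
        qs.append(cv2.undistortPoints(np.asarray(uv,float).reshape(-1,1,2),i["intrinsics"],i["distortion"]).reshape(-1,2).T)
    X=cv2.triangulatePoints(Ps[0],Ps[1],*qs); return (X[:3]/X[3]).T
def crop(p,x0,y0,w,h,s,f):
    cv2.imwrite(f,cv2.resize(p[y0:y0+h,x0:x0+w],None,fx=s,fy=s,interpolation=cv2.INTER_CUBIC))
E
python3 - <<'E'
from h import *
for n in("side","top"):
    p,d=r.capture(n); np.save(f"{n}_d.npy",d); np.save(f"{n}_p.npy",p)
    for th in("cradle","stand","spacer0","cartridge","clamp","clamp_handle","pad"):
        for g in r.regions_of(n,th)[:6]:
            P,_=cloud(n,d,g["mask"]); 
            if len(P): print(n,th,round(g["score"],2),np.round(g["point"]),g["mask"].sum(),"med",np.round(np.median(P,0),3),"zmax",round(np.percentile(P[:,2],95),3), cv2.minAreaRect((P[:,:2]*1000).astype(np.float32)))
crop(np.load("top_p.npy"),170,170,130,70,6,"pics/topc.png");crop(np.load("side_p.npy"),190,130,170,130,4.5,"pics/sidec.png")
crop(np.load("top_p.npy"),310,180,110,60,7,"pics/tops.png")
E
```

```text
side cradle 0.64 [225. 251.] 1972 med [0.53  0.071 0.012] zmax 0.065 ((561.8929443359375, 85.82012176513672), (280.76959228515625, 130.23452758789062), 87.6131820678711)
side stand 0.97 [208. 341.] 829 med [ 0.373 -0.168  0.022] zmax 0.027 ((380.6692810058594, -175.92538452148438), (74.50487518310547, 152.349853515625), 3.5488579273223877)
side stand 0.77 [172. 312.] 359 med [ 0.53  -0.248  0.02 ] zmax 0.027 ((543.177001953125, -284.90594482421875), (146.16708374023438, 57.67522048950195), 81.48597717285156)
side stand 0.61 [175. 371.] 634 med [ 0.39  -0.367  0.022] zmax 0.027 ((400.7093505859375, -375.6202392578125), (72.68404388427734, 154.84982299804688), 0.6560659408569336)
side stand 0.59 [333. 188.] 2185 med [0.398 0.429 0.035] zmax 0.055 ((419.0689697265625, 415.4456787109375), (139.4389190673828, 96.42951202392578), 77.54027557373047)
side stand 0.26 [128. 312.] 647 med [ 0.668 -0.386  0.089] zmax 0.166 ((701.781494140625, -449.666748046875), (65.34393310546875, 174.2652130126953), 27.293466567993164)
side spacer0 0.69 [159. 324.] 124 med [ 0.533 -0.303  0.052] zmax 0.07 ((53
[... 3173 characters left out ...]
12305)
top clamp 0.75 [203. 260.] 141 med [ 0.543 -0.004  0.062] zmax 0.101 ((546.7900390625, -2.4729557037353516), (38.059669494628906, 33.263580322265625), 0.252031147480011)
top clamp_handle 0.65 [206. 258.] 147 med [ 0.544 -0.004  0.062] zmax 0.101 ((549.3135986328125, -2.4433250427246094), (43.11734390258789, 33.28995132446289), 0.4387025535106659)
top clamp_handle 0.42 [209. 342.] 609 med [ 0.538 -0.262  0.022] zmax 0.027 ((543.6945190429688, -289.88641357421875), (148.25308227539062, 63.00599670410156), 78.88178253173828)
top pad 0.46 [202. 198.] 36 med [0.555 0.168 0.043] zmax 0.049 ((553.8679809570312, 172.81146240234375), (30.63153076171875, 17.648021697998047), 0.5987680554389954)
```

View pics/topc.png

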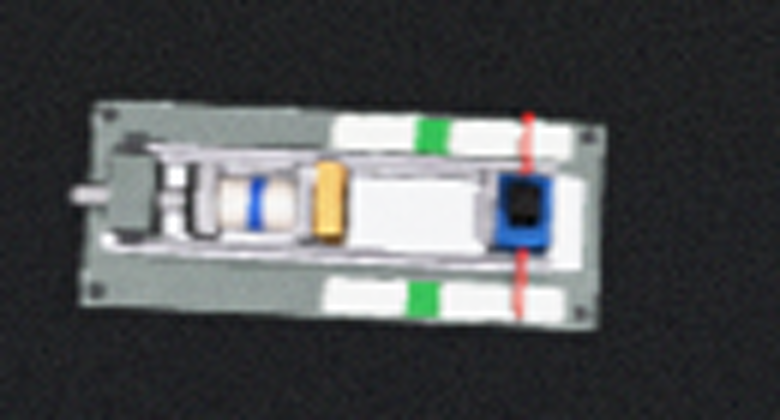

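View pics/sidec.png

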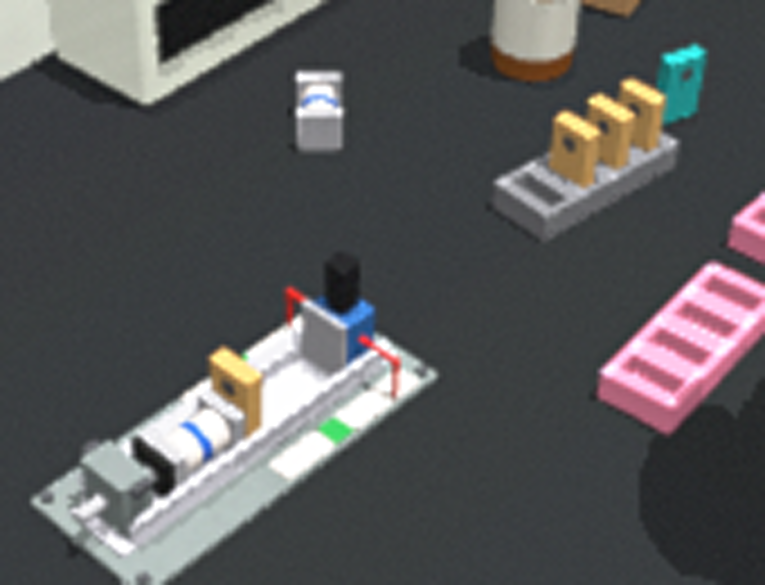

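View pics/tops.png

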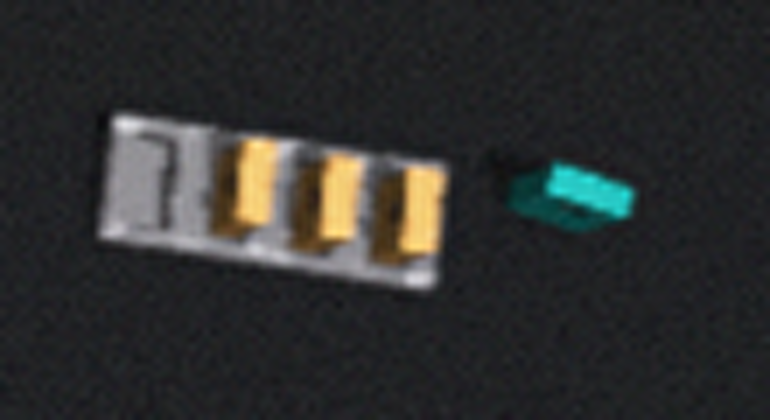

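The boxes fit: the cradle is at about (0.553, 0.091) with yaw −2.3°, and the stand is at about (0.543, −0.286) with yaw −9°. Heights agree with the text to about 2–3 mm. I'll refine the spacer tops from both cameras.

Run:
```python
from h import *
for n in("top","side"):
    p=np.load(n+"_p.npy"); d=np.load(n+"_d.npy"); hsv=cv2.cvtColor(p,cv2.COLOR_BGR2HSV)
    tan=cv2.inRange(hsv,(10,70,90),(30,255,255))>0
    P,uv=cloud(n,d)
    full=np.zeros(d.shape+(3,)); full[uv[:,1],uv[:,0]]=P
    Z=full[...,2]
    for nm,lo,hi,box in(("trough",.066,.082,(.5,.6,.06,.13)),("s2",.062,.076,(.5,.6,-.286,-.25)),("s1",.062,.076,(.5,.6,-.325,-.288)),("s0",.062,.076,(.48,.6,-.365,-.328))):
        m=(Z>lo)&(Z<hi)&(full[...,0]>box[0])&(full[...,0]<box[1])&(full[...,1]>box[2])&(full[...,1]<box[3])&tan
        Q=full[m]
        if len(Q)>4:
            print(n,nm,len(Q),"mean",Q.mean(0).round(4),cv2.minAreaRect((Q[:,:2]*1000).astype(np.float32)))
    # green strips
    g=(cv2.inRange(hsv,(45,80,60),(80,255,255))>0)&(full[...,0]>.48)&(full[...,0]<.62)&(full[...,1]>-.05)&(full[...,1]<.15)
    k,l,s,c=cv2.connectedComponentsWithStats(g.astype(np.uint8))
    for j in range(1,k):
        if s[j,4]>6: print(n,"green",s[j,4],c[j].round(1),onplane(n,c[j:j+1],.0125).round(4), full[l==j].mean(0).round(4))
    # base plate
    m=(Z>.004)&(Z<.02)&(full[...,0]>.47)&(full[...,0]<.64)&(full[...,1]>-.07)&(full[...,1]<.25)
    Q=full[m];print(n,"base",np.median(Q[:,2]),cv2.minAreaRect((Q[:,:2]*1000).astype(np.float32)))
    bk=(Z>.09)&(Z<.11)&(full[...,0]>.5)&(full[...,0]<.6)&(full[...,1]>-.06)&(full[...,1]<.1)
    Q=full[bk];print(n,"handle",len(Q),Q.mean(0).round(4),cv2.minAreaRect((Q[:,:2]*1000).astype(np.float32)))
```

```text
top trough 54 mean [0.553  0.0925 0.0715] ((552.6336669921875, 92.71388244628906), (13.8129243850708, 34.49544143676758), 85.38294219970703)
top s2 46 mean [ 0.5468 -0.2711  0.0674] ((546.6871337890625, -271.3123779296875), (11.131223678588867, 33.93612289428711), 84.50481414794922)
top s1 55 mean [ 0.5403 -0.3056  0.0672] ((540.0549926757812, -305.8688049316406), (13.807981491088867, 33.75846481323242), 80.8041763305664)
top s0 58 mean [ 0.5347 -0.341   0.0676] ((534.4982299804688, -341.12969970703125), (13.85045051574707, 33.81074905395508), 83.23453521728516)
top green 34 [241.5 192.4] [[0.5927 0.045  0.0125]] [0.5932 0.0451 0.0094]
top green 30 [240.  219.5] [[0.507  0.0487 0.0125]] [0.5073 0.0488 0.0089]
top base 0.008611051251963708 ((555.5943603515625, 90.19328308105469), (314.2843933105469, 166.99600219726562), 89.48737335205078)
top handle 40 [ 0.5482 -0.0048  0.0981] ((548.4962768554688, -5.168027400970459), (18.430265426635742, 14.696783065795898), 0.1338094174861908)
side trough 58 mean [0.5515 0.0951 0.0718] ((552.9154663085938, 94.12652587890625), (13.455095291137695, 37.130611419677734), 85.75028228759766)
side s2 42 mean [ 0.5465 -0.27    0.0677] ((548.441162109375, -270.4870910644531), (19.382226943969727, 35.80717086791992), 69.59203338623047)
side s1 41 mean [ 0.5385 -0.3058  0.0676] ((539.9479370117188, -306.3289794921875), (17.64394760131836, 35.1691780090332), 87.08419799804688)
side s0 39 mean [ 0.534  -0.3406  0.0679] ((533.7168579101562, -341.11480712890625), (14.830061912536621, 34.8603630065918), 78.8941421508789)
side green 25 [264.  225.2] [[0.5073 0.049  0.0125]] [0.5086 0.0474 0.0103]
side base 0.009795284333918852 ((553.8501586914062, 91.92787170410156), (311.50738525390625, 162.90533447265625), 87.43058013916016)
side handle 41 [ 0.5473 -0.0015  0.0983] ((547.1181030273438, -3.438688278198242), (18.739965438842773, 17.426488876342773), 77.63810729980469)
```

Both cameras agree. spacer2's top is at (0.5467, −0.2708, 0.068) with yaw about −10°. The cradle yaw is about −2.4°, and its centre line is x = 0.550 + 0.043·(y − 0.047). One more spacer should put the clamp at about 54–60 mm. I'll move above spacer2 with the jaws across its 36 mm width.

```bash
python3 -m jog '[[[32.5,36.5,0,0.107,60],[32.5,36.5,0,0.107,60],[32.5,36.5,0,0.107,60],[32.5,36.5,0,0.107,60],[32.5,36.5,0,0.107,60],[32.5,36.5,0,0.107,60],[32.5,36.5,0,0.107,60],[32.5,36.5,0,0.107,60],[32.5,36.5,0,0.107,60],[32.5,36.5,0,0.107,60]]]' 15
```

```text
time_s: 1.9
position: [0.5453, -0.2718, 0.2058]
eef_rot: [0.0, 0.763, 0.646, 0.0]
force: [0.5, -0.4, 0.3]
finger_gap: 0.06
```

```bash
python3 -m jog '[[[1.5,1,-40,-0.005,60],[0,0,-40,0,60],[0,0,-40,0,60],[0,0,-28,0,60],[0,0,-20,0,60],[0,0,0,0,60]]]'
python3 - <<'E'
from h import *
for n,b in(("side",(280,120,100,90)),("top",(290,150,130,100))):
    p,d=r.capture(n); crop(p,*b,6,f"pics/g_{n}.png")
print(r.observe()["position"])
E
```

```text
time_s: 2.5
position: [0.5441, -0.2717, 0.0349]
eef_rot: [-0.002, 0.766, 0.643, -0.001]
force: [-0.6, -0.1, -0.1]
finger_gap: 0.0599
[ 0.54591034 -0.27238808  0.03792618]
```

View pics/g_side.png

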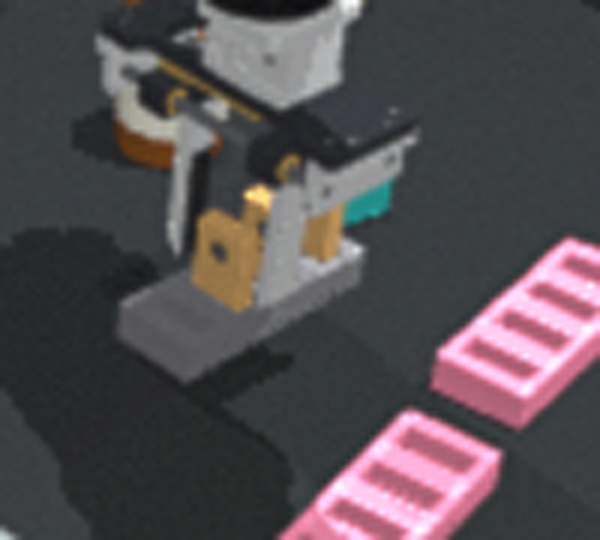

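The jaws straddle spacer2: the fingers are at crop (190,190) and (280,230), either side of the nearest plate. I'll close and lift.

```bash
python3 -m jog '[[[0.5,1.5,0,-0.005,60],[0,0,0,0,30],[0,0,0,0,30],[0,0,0,0,30],[0,0,0,0,30],[0,0,20,0,30],[0,0,35,0,30],[0,0,35,0,30]]]' 25
python3 - <<'E'
from h import *
p,d=r.capture("side"); crop(p,280,90,100,120,5,"pics/l_side.png")
print(r.observe()["position"],r.observe()["finger_gap"])
E
```

```text
time_s: 3.4
position: [0.5457, -0.2706, 0.1281]
eef_rot: [-0.001, 0.768, 0.641, -0.0]
force: [0.7, 0.7, 0.6]
finger_gap: 0.0363
[ 0.54845781 -0.27166091  0.13427994] 0.03622120998598345
```

View pics/l_side.png

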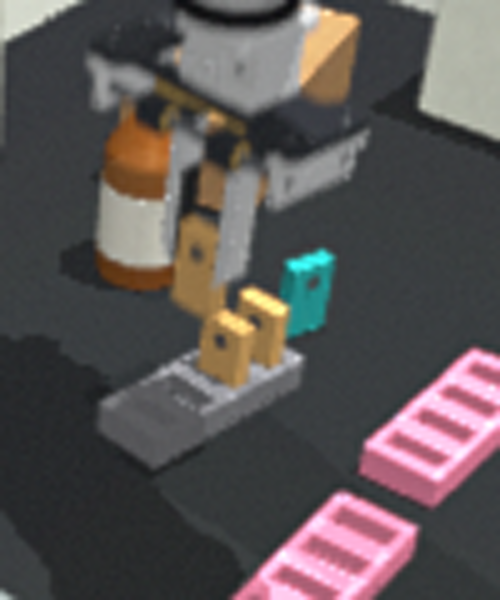

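spacer2 is held: gap 36.2 mm, with the plate at crop (197,265) above its empty slot. I'll carry it over the cradle, high enough to clear the handle.

```bash
python3 -m jog '[[[0,0,40,0,30],[0.5,43,10,0.02,30],[0.5,43,0,0.02,30],[0.5,43,0,0.02,30],[0.5,43,0,0.02,30],[0.5,43,0,0.02,30],[0,43,0,0.02,30],[0,43,0,0.018,30],[0,43,-30,0,30],[0,0,0,0,30]]]'
python3 - <<'E'
from h import *
for n,b in(("side",(190,120,130,130)),("top",(170,140,130,100))):
    p,d=r.capture(n); crop(p,*b,4.5,f"pics/m_{n}.png")
    hsv=cv2.cvtColor(p,cv2.COLOR_BGR2HSV)
    tan=cv2.inRange(hsv,(10,70,90),(30,255,255))>0
    P,uv=cloud(n,d,tan); m=(P[:,0]>.5)&(P[:,0]<.6)&(P[:,1]>0.03)&(P[:,1]<.15);Q=P[m]
    print(n,len(Q)); 
    if n=="side":
        for lo,hi in((.02,.075),(.085,.2)):
            q=Q[(Q[:,2]>lo)&(Q[:,2]<hi)]; 
            if len(q): print(q.min(0).round(4),q.max(0).round(4))
o=r.observe();print(o["position"],o["eef_rot"],o["finger_gap"])
E
```

```text
time_s: 4.45
position: [0.5468, 0.0769, 0.1465]
eef_rot: [-0.002, 0.719, 0.695, -0.0]
force: [0.1, 0.2, -0.2]
finger_gap: 0.036
side 358
[0.5344 0.086  0.0266] [0.571  0.1052 0.0749]
[0.5263 0.0681 0.1177] [0.5662 0.0843 0.1804]
top 0
[0.54817768 0.07199214 0.14818922] [-4.68247038e-04  7.21071647e-01  6.92860178e-01 -4.84544368e-04] 0.03605496850710022
```

View pics/m_side.png

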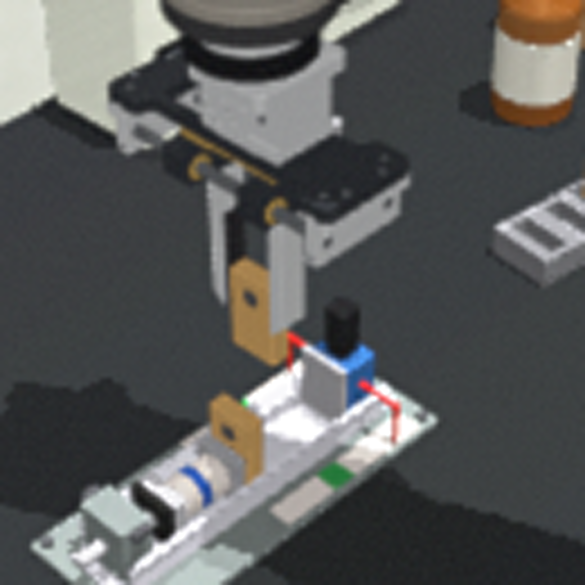

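The plate hangs upright over the trough (crop 258,310), clear of the clamp and of spacer3 (crop 237,435). I'll shift x by +3.5 mm, lower to just above the walls, and re-measure.

```bash
python3 -m jog '[[[3.5,0.5,-20,0,30],[0,0,-20,0,30],[0,0,-15,0,30],[0,0,-8,0,30],[0,0,0,0,30],[0,0,0,0,30]]]'
python3 - <<'E'
from h import *
n="side";p,d=r.capture(n); crop(p,200,160,90,90,6.5,"pics/m2_side.png")
hsv=cv2.cvtColor(p,cv2.COLOR_BGR2HSV)
tan=cv2.inRange(hsv,(10,70,60),(30,255,255))>0
P,uv=cloud(n,d,tan); m=(P[:,0]>.5)&(P[:,0]<.6)&(P[:,1]>0.03)&(P[:,1]<.15);P=P[m];uv=uv[m]
for nm,q in(("sp3",P[P[:,1]>.089]),("held",P[P[:,1]<.086])):
    print(nm,len(q))
    for z in np.arange(.03,.11,.005):
        s=q[(abs(q[:,2]-z)<.0025)]
        if len(s)>3: print(round(z,3),len(s),s[:,0].min().round(4),s[:,0].max().round(4),np.median(s[:,1]).round(4))
o=r.observe();print(o["position"],o["eef_rot"],o["finger_gap"])
E
```

```text
time_s: 5.15
position: [0.5526, 0.0715, 0.0864]
eef_rot: [0.0, 0.722, 0.692, 0.0]
force: [-0.5, 0.1, 0.0]
finger_gap: 0.0359
sp3 164
0.03 4 0.5339 0.5369 0.0945
0.035 7 0.5347 0.5369 0.099
0.045 9 0.5349 0.5638 0.0995
0.05 15 0.5353 0.5705 0.0996
0.055 8 0.5353 0.5669 0.1002
0.06 12 0.5345 0.5686 0.1001
0.065 15 0.5342 0.5685 0.0999
0.07 22 0.5346 0.5699 0.0978
0.075 26 0.5348 0.5687 0.0946
held 168
0.06 7 0.5354 0.5651 0.0761
0.065 17 0.5336 0.5695 0.0764
0.07 16 0.5346 0.5696 0.0762
0.075 15 0.5336 0.5708 0.0757
0.08 11 0.5363 0.5645 0.0766
0.085 8 0.5403 0.5686 0.0768
0.09 16 0.5334 0.5687 0.0766
0.095 7 0.5431 0.568 0.0763
0.1 11 0.5385 0.5693 0.0765
0.105 5 0.5388 0.5652 0.0762
[0.55274488 0.07157132 0.08664963] [2.99905360e-04 7.21931353e-01 6.91964493e-01 4.15437256e-04] 0.035677257253837115
```

View pics/m2_side.png

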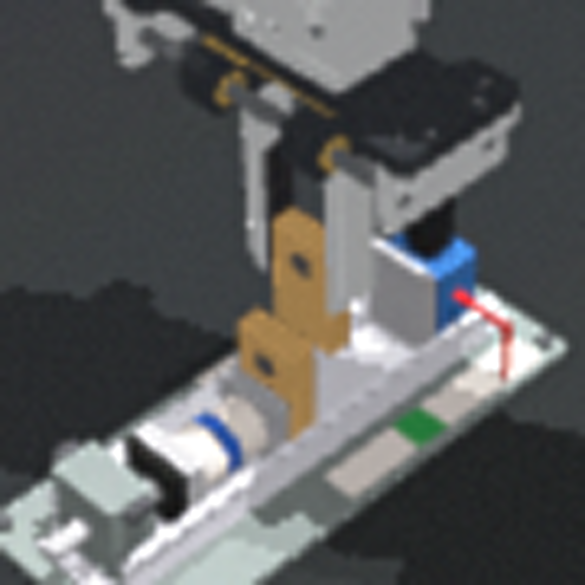

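The held plate's x-centre (0.5515) matches spacer3's (0.552), so it is on the trough line with about 9 mm of gap to spacer3. I'll lower it and watch the force.

```bash
python3 -m jog '[[[-0.5,0,-15,0,30],[0,0,-12,0,30],[0,0,-8,0,30],[0,0,-5,0,30],[0,0,-3,0,30],[0,0,0,0,30]]]'; python3 -m jog '[[[0,0,-1.5,0,30],[0,0,0,0,30]]]'
```

```text
time_s: 5.8
position: [0.5516, 0.0717, 0.0425]
eef_rot: [-0.0, 0.722, 0.692, -0.0]
force: [-0.8, 0.3, -0.6]
finger_gap: 0.036
time_s: 6.0
position: [0.5521, 0.0718, 0.0419]
eef_rot: [0.0, 0.722, 0.692, 0.0]
force: [-0.7, -0.7, 2.9]
finger_gap: 0.0359
```

It is on the floor (2.9 N upward at z = 0.0419, 0.042 expected). Releasing and rising.

```bash
python3 -m jog '[[[0,0,0,0,42],[0,0,0,0,52],[0,0,0,0,52],[0,0,20,0,52],[0,0,30,0,52],[0,0,40,0,52],[0,0,10,0,52],[0,0,0,0,52]]]'
python3 - <<'E'
from h import *
n="side";p,d=r.capture(n); crop(p,200,160,90,90,6.5,"pics/m3_side.png")
hsv=cv2.cvtColor(p,cv2.COLOR_BGR2HSV)
tan=cv2.inRange(hsv,(10,70,60),(30,255,255))>0
P,uv=cloud(n,d,tan); m=(P[:,0]>.5)&(P[:,0]<.6)&(P[:,1]>0.03)&(P[:,1]<.15);P=P[m];uv=uv[m]
q=P[P[:,1]<.084]
for z in np.arange(.03,.11,.005):
        s=q[(abs(q[:,2]-z)<.0025)]
        if len(s)>3: print(round(z,3),len(s),s[:,0].min().round(4),s[:,0].max().round(4),np.median(s[:,1]).round(4))
P,uv=cloud(n,d); q=P[(P[:,2]>.09)&(P[:,2]<.104)&(abs(P[:,0]-.55)<.03)&(P[:,1]>-.05)&(P[:,1]<.03)];print(q.mean(0),q.min(0),q.max(0))
o=r.observe();print(o["position"],o["eef_rot"],o["finger_gap"])
E
```

```text
time_s: 6.8
position: [0.5527, 0.0717, 0.1429]
eef_rot: [0.001, 0.722, 0.692, 0.001]
force: [-0.9, -0.2, 0.3]
finger_gap: 0.0518
0.03 5 0.5342 0.5473 0.0754
0.035 6 0.5338 0.5434 0.0745
0.04 11 0.5327 0.5455 0.0766
0.045 4 0.5342 0.5454 0.0736
0.05 11 0.5337 0.5461 0.0759
0.055 7 0.5337 0.5468 0.075
0.06 12 0.535 0.5644 0.0768
0.065 16 0.5337 0.5703 0.0758
0.07 24 0.534 0.5686 0.0749
0.075 27 0.5336 0.5682 0.071
[ 0.54750836 -0.00163491  0.09777796] [ 0.54011845 -0.01134566  0.09003881] [0.55856508 0.00668156 0.10299811]
[0.55187893 0.0714279  0.14142436] [3.83358878e-04 7.21936807e-01 6.91958829e-01 2.79380561e-04] 0.05154338472544957
```

View pics/m3_side.png

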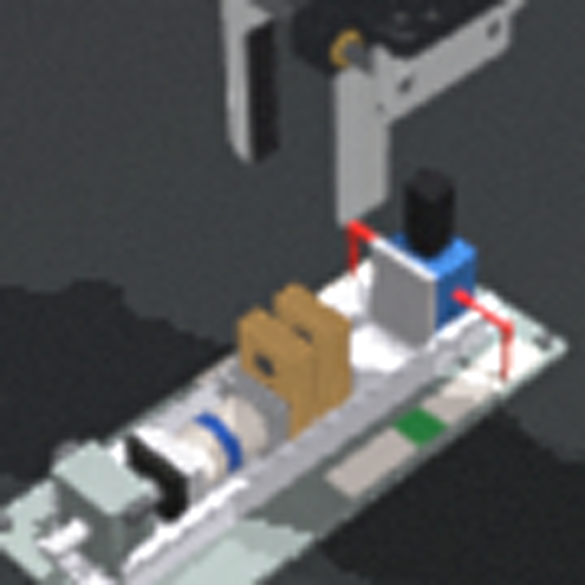

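The spacer stands upright at y ≈ 0.069, top at about 0.072, on the centre line. Next is the handle at (0.548, −0.0035).

```bash
python3 -m jog '[[[-2,-38,0,0,52],[-2,-37,0,0,52],[0,0,-25,0,52],[0,0,-25,0,52],[0,0,-15,0,52],[0,0,-6,0,52],[0,0,0,0,52]]]'
python3 - <<'E'
from h import *
n="side";p,d=r.capture(n); crop(p,200,130,100,110,5.4,"pics/m4_side.png")
o=r.observe();print(o["position"],o["eef_rot"],o["finger_gap"])
E
```

```text
time_s: 7.55
position: [0.5471, -0.003, 0.0693]
eef_rot: [-0.001, 0.722, 0.692, -0.001]
force: [-0.2, 0.3, 0.6]
finger_gap: 0.0525
[ 0.54768689 -0.00300938  0.07025398] [-2.99363806e-04  7.21635898e-01  6.92272717e-01 -1.62234192e-04] 0.052195603222164676
```

View pics/m4_side.png

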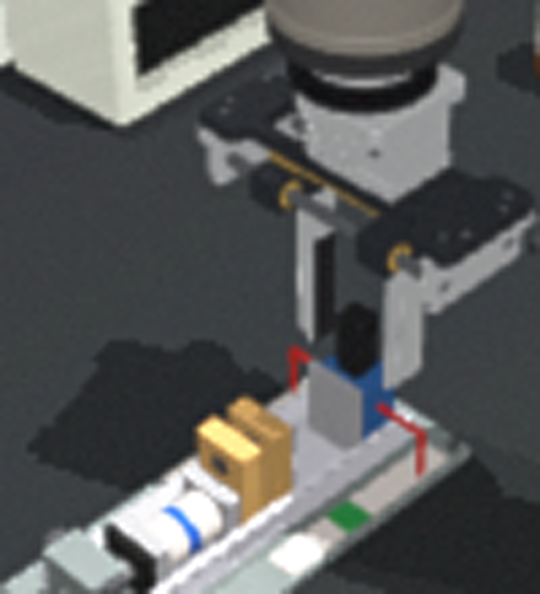

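The fingers straddle the post (crop 310,290 and 400,330 around 357,335). I'll grip it and push most of the way.

```bash
python3 -m jog '[[[0,0,0,0,10],[0,0,0,0,10],[0,0,0,0,10],[0,0,0,0,10],[0.4,10,0,0,10],[0.4,10,0,0,10],[0.4,10,0,0,10],[0.3,7,0,0,10],[0.2,5,0,0,10],[0,0,0,0,10]]]' 45
python3 - <<'E'
from h import *
for n,b in(("side",(200,150,100,110)),("top",(170,160,130,90))):
    p,d=r.capture(n); crop(p,*b,5.4,f"pics/m5_{n}.png")
o=r.observe();print(o["position"],o["eef_rot"],o["finger_gap"],o["force"])
E
```

```text
time_s: 8.6
position: [0.5506, 0.0399, 0.0706]
eef_rot: [0.0, 0.722, 0.692, 0.001]
force: [7.0, 0.7, -5.3]
finger_gap: 0.018
[0.55062207 0.03941581 0.07064588] [5.27637559e-04 7.21692703e-01 6.92212625e-01 1.02226954e-03] 0.01757615772563884 [ 7.63731925  0.47081258 -4.68980362]
```

View pics/m5_side.png

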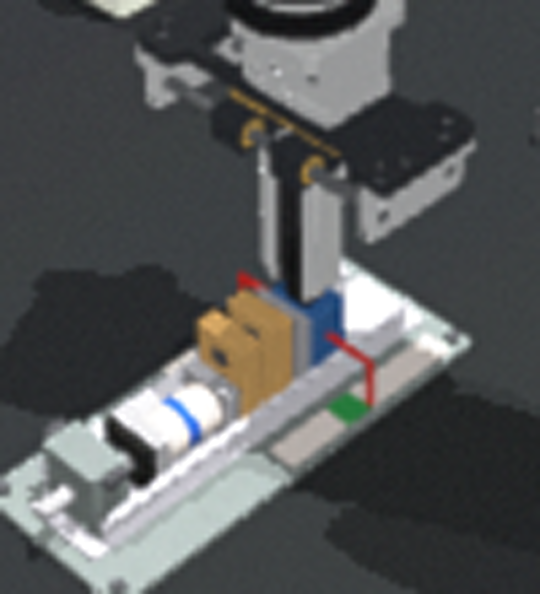

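View pics/m5_top.png

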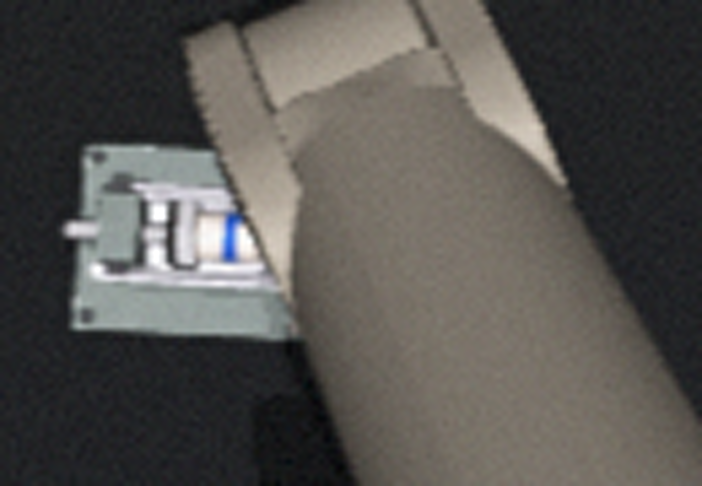

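The pointer tip (crop 372,405) is just reaching the green strip's edge, and the clamp has almost met the new spacer. I'll go on in smaller steps, watching the force along y.

```bash
python3 -m jog '[[[0.7,2,-0.3,0,10],[0.1,2,0,0,10],[0.1,2,0,0,10],[0,1,0,0,10],[0,0,0,0,10]]]';python3 -m jog '[[[0.1,1.5,0,0,10],[0.1,1.5,0,0,10],[0,0,0,0,10]]]'
python3 - <<'E'
from h import *
for n,b in(("side",(200,170,100,90)),):
    p,d=r.capture(n); crop(p,*b,6.4,f"pics/m6_{n}.png")
o=r.observe();print(o["position"],o["eef_rot"],o["finger_gap"],o["force"])
E
```

```text
time_s: 9.2
position: [0.551, 0.0463, 0.0706]
eef_rot: [0.0, 0.722, 0.692, 0.001]
force: [2.0, -0.2, 5.3]
finger_gap: 0.0177
time_s: 9.5
position: [0.5511, 0.0492, 0.0706]
eef_rot: [0.0, 0.722, 0.692, 0.001]
force: [1.8, 1.4, 6.5]
finger_gap: 0.0176
[0.55107993 0.04920609 0.07058957] [2.81431933e-04 7.21752892e-01 6.92150570e-01 5.21208063e-04] 0.017799826159310028 [ 1.7713829  -0.65729441  6.04464927]
```

View pics/m6_side.png

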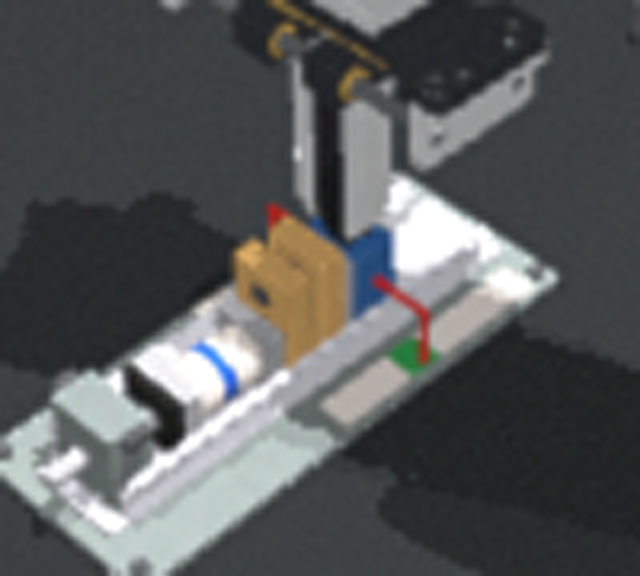

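The pointer (crop 425,355) is about a quarter into the green. The spacers are nearly closed up and there is no push force yet, so I'll keep going.

```bash
python3 -m jog '[[[0.1,1.5,0.1,0,10],[0.1,1.5,0,0,10],[0,0,0,0,10]]]';python3 -m jog '[[[0.1,1,0,0,10],[0,1,0,0,10],[0,0,0,0,10]]]';python3 -m jog '[[[0.1,1,0,0,10],[0,0,0,0,10]]]'
python3 - <<'E'
from h import *
for n,b in(("side",(200,170,100,90)),):
    p,d=r.capture(n); crop(p,*b,6.4,f"pics/m7_{n}.png")
o=r.observe();print(o["position"],o["eef_rot"],o["finger_gap"],o["force"])
E
```

```text
time_s: 9.85
position: [0.5512, 0.0522, 0.0706]
eef_rot: [0.0, 0.722, 0.692, 0.0]
force: [2.2, 0.5, 5.4]
finger_gap: 0.0177
time_s: 10.15
position: [0.5513, 0.0541, 0.0706]
eef_rot: [0.0, 0.722, 0.692, 0.0]
force: [1.5, 0.1, 7.1]
finger_gap: 0.0179
time_s: 10.35
position: [0.5513, 0.0551, 0.0706]
eef_rot: [0.0, 0.722, 0.692, 0.0]
force: [1.8, -0.2, 7.1]
finger_gap: 0.0176
[0.55132289 0.05506498 0.0705765 ] [2.06824871e-04 7.21770066e-01 6.92132787e-01 3.65792230e-04] 0.017802981108741907 [ 0.66621789 -0.28184888  6.40781418]
```

View pics/m7_side.png

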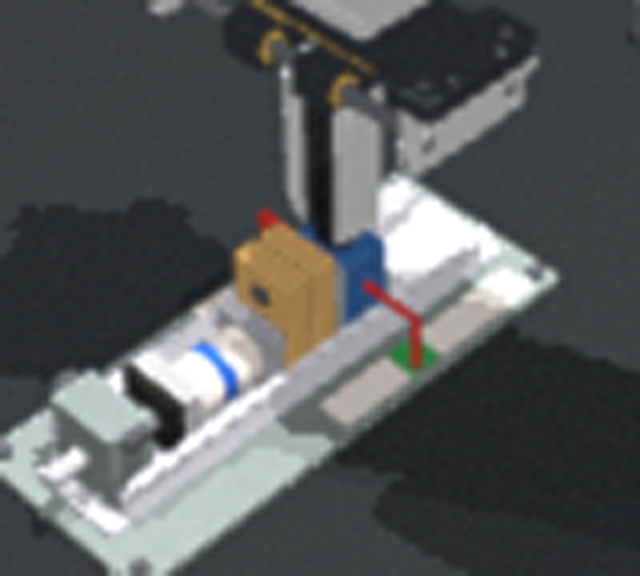

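The spacers have now closed up and the pointer (crop 415,360) is mid-green. I'll do the last part in 1 mm steps.

```bash
for i in 1; do :; done; python3 -m jog '[[[0.1,1,0.1,0,10],[0,0,0,0,10]]]' | grep -E 'pos|force';python3 -m jog '[[[0,1,0.1,0,10],[0,0,0,0,10]]]'| grep -E 'pos|force';python3 -m jog '[[[0,1,0,0,10],[0,0,0,0,10]]]'| grep -E 'pos|force'
```

```text
position: [0.5514, 0.056, 0.0706]
force: [0.8, -0.2, 5.7]
position: [0.5514, 0.057, 0.0706]
force: [3.2, -1.0, 5.0]
position: [0.5514, 0.0578, 0.0706]
force: [3.1, 0.1, 5.0]
```

```bash
python3 -m jog '[[[0,1,0,0,10],[0,0,0,0,10]]]' | grep -E 'pos|force'
python3 - <<'E'
from h import *
for n,b in(("side",(200,190,80,60)),("top",(170,160,130,90))):
    p,d=r.capture(n); crop(p,*b,8 if n=="side" else 6,f"pics/m8_{n}.png")
o=r.observe();print(o["position"],o["finger_gap"],o["force"])
E
```

```text
position: [0.5515, 0.0588, 0.0706]
force: [4.1, 0.7, 4.6]
[0.55147699 0.05879928 0.07059277] 0.017496177224732637 [ 3.62375488 -0.83853158  4.61652801]
```

View pics/m8_side.png

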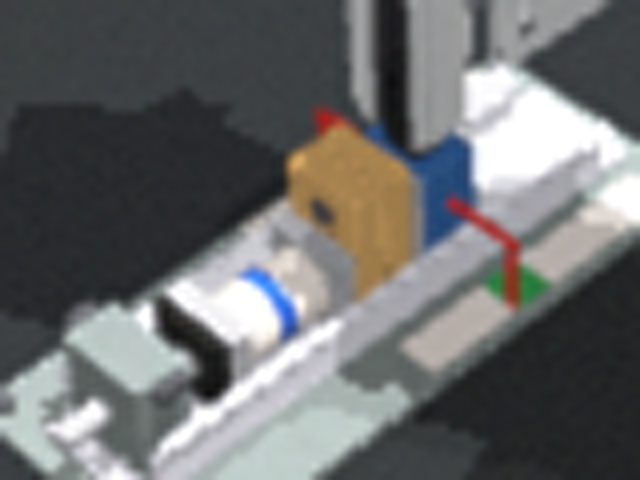

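View pics/m8_top.png

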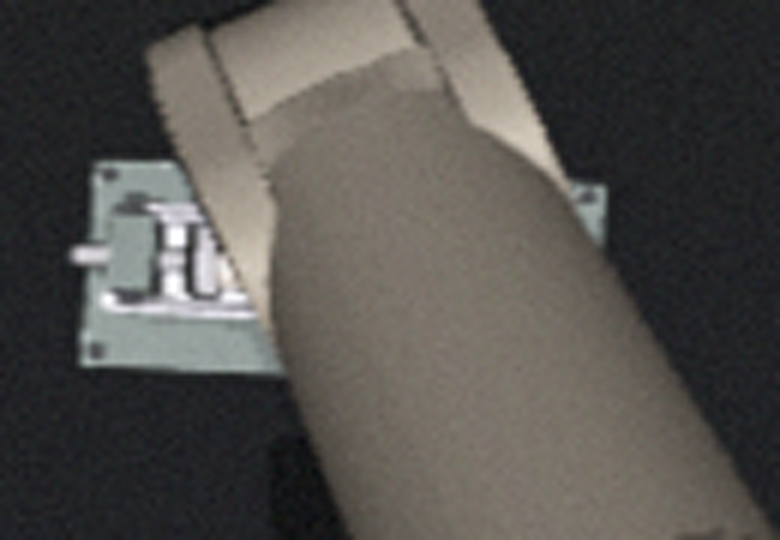

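The pointer (crop 514,290) is just past mid-green. I'll use the cartridge's blue ring as a motion marker and continue.

```bash
cat > bl.py <<'E'
from h import *
def blue(p):
    hsv=cv2.cvtColor(p,cv2.COLOR_BGR2HSV)[205:250,220:250]
    m=cv2.inRange(hsv,(100,120,80),(125,255,255)); v,u=np.nonzero(m); return len(u),round(u.mean()+220,2),round(v.mean()+205,2)
def green(p):
    hsv=cv2.cvtColor(p,cv2.COLOR_BGR2HSV); m=cv2.inRange(hsv,(45,80,40),(80,255,255)); m[:,:245]=0;m[:,280:]=0;m[:215]=0;m[236:]=0
    r_=cv2.inRange(hsv,(0,120,80),(8,255,255))|cv2.inRange(hsv,(172,120,80),(180,255,255)); r_[:,:250]=0;r_[:,285:]=0;r_[:212]=0;r_[236:]=0
    v,u=np.nonzero(r_); vg,ug=np.nonzero(m); return "red tip",(u[v>=v.max()-1].mean().round(2),v.max()),"green",ug.min(),ug.max(),vg.min(),vg.max()
E
python3 - <<'E'
from bl import *
print("initial",blue(np.load("side_p.npy")))
p,d=r.capture("side");print("now",blue(p),green(p))
print(proj("side",[[.555,.13,.04],[.555,.135,.04],[.507,.047,.0125],[.507,.057,.0125]]))
E
python3 -m jog '[[[0,1,0,0,10],[0,0,0,0,10]]]' | grep -E 'pos|force'
python3 -m jog '[[[0,1,0,0,10],[0,0,0,0,10]]]' | grep -E 'pos|force'
python3 - <<'E'
from bl import *
p,d=r.capture("side");print("now",blue(p),green(p));crop(p,200,190,80,60,8,"pics/m9.png")
E
```

```text
initial (14, np.float64(234.14), np.float64(227.07))
now (21, np.float64(236.62), np.float64(223.1)) ('red tip', (np.float64(263.67), np.int64(227)), 'green', np.int64(261), np.int64(267), np.int64(224), np.int64(227))
[[232.92594217 225.53520082]
 [231.68767724 226.47199697]
 [264.54944882 224.84106371]
 [262.31543185 226.64842336]]
position: [0.5515, 0.0597, 0.0706]
force: [3.5, -0.0, 5.5]
position: [0.5515, 0.0602, 0.0706]
force: [4.8, -1.8, 6.2]
now (21, np.float64(235.57), np.float64(224.19)) ('red tip', (np.float64(263.0), np.int64(227)), 'green', np.int64(261), np.int64(267), np.int64(224), np.int64(227))
```

View pics/m9.png

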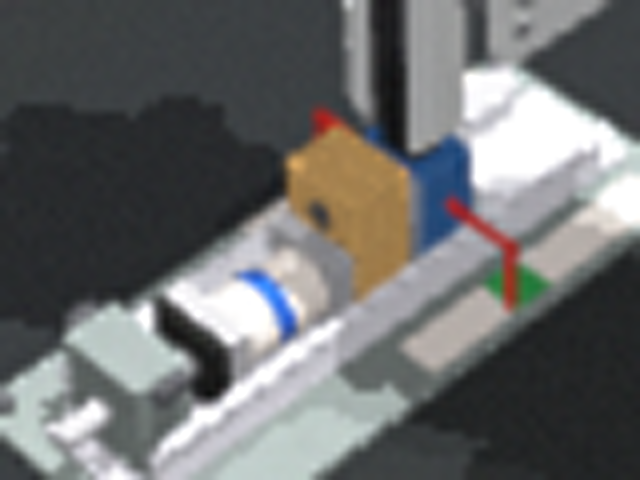

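```bash
python3 -m jog '[[[0,1,0,0,10],[0,0,0,0,10]]]' | grep -E 'pos|force'
python3 -m jog '[[[0,1,0,0,10],[0,0,0,0,10]]]' | grep -E 'pos|force'
python3 -m jog '[[[0,1,0,0,10],[0,0,0,0,10]]]' | grep -E 'pos|force'
python3 - <<'E'
from bl import *
p,d=r.capture("side");print("now",blue(p),green(p));crop(p,200,190,80,60,8,"pics/m10.png");print(r.observe()["force"])
E
```

```text
position: [0.5516, 0.0609, 0.0706]
force: [4.7, -4.2, 5.9]
position: [0.5516, 0.0617, 0.0706]
force: [5.5, -6.1, 5.9]
position: [0.5516, 0.0624, 0.0706]
force: [4.0, -6.7, 6.6]
now (19, np.float64(235.0), np.float64(223.95)) ('red tip', (np.float64(263.0), np.int64(228)), 'green', np.int64(261), np.int64(267), np.int64(223), np.int64(228))
[ 5.43546629 -5.80327715  6.39900123]
```

View pics/m10.png

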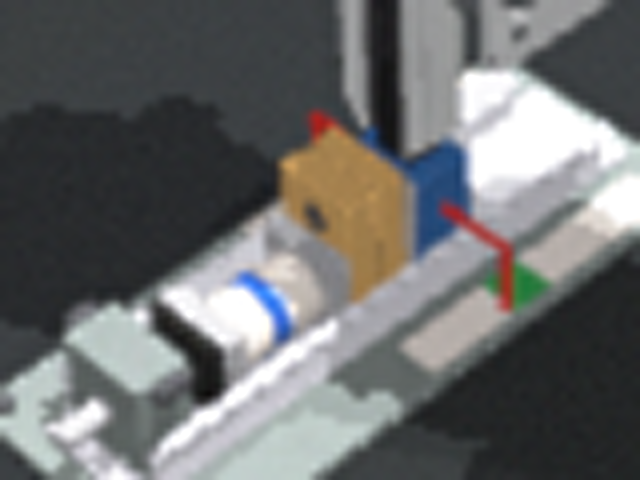

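My percentages along the strip mix its width and length, so I need a proper projection of the strip and pointer to get the clamp value.

Run:
```python
from h import *
p0=np.load("side_p.npy");t0=np.load("top_p.npy"); d0=np.load("side_d.npy")
def red(p,box):
    u0,v0,u1,v1=box; h=cv2.cvtColor(p,cv2.COLOR_BGR2HSV)
    m=cv2.inRange(h,(0,110,70),(9,255,255))|cv2.inRange(h,(171,110,70),(180,255,255)); k=np.zeros_like(m);k[v0:v1,u0:u1]=m[v0:v1,u0:u1]; return np.argwhere(k>0)[:,::-1]
R=red(t0,(245,180,270,230)); print("top red"); 
for uv in R: print(uv, onplane("top",uv[None],.0125)[0].round(4)[:2],end=";")
R=red(p0,(260,195,295,230)); print("\nside red");P,uvs=cloud("side",d0)
lut={tuple(q):x for q,x in zip(uvs,P)}
for uv in R: print(uv,lut.get(tuple(uv),np.zeros(3)).round(3),end=";")
p,d=r.capture("side"); R=red(p,(245,205,285,240)); P,uvs=cloud("side",d);lut={tuple(q):x for q,x in zip(uvs,P)}
print("\nnow")
for uv in R: print(uv,lut.get(tuple(uv),np.zeros(3)).round(3),end=";")
np.save("now_p.npy",p)
crop(p,245,205,40,30,18,"pics/z_now.png");crop(p0,245,195,50,40,14,"pics/z_0.png")
```

```text
top red
[258 188] [ 0.6071 -0.007 ];[257 189] [ 0.6039 -0.0038];[258 189] [ 0.6039 -0.007 ];[257 190] [ 0.6007 -0.0038];[257 196] [ 0.5815 -0.004 ];[257 197] [ 0.5783 -0.004 ];[257 198] [ 0.5751 -0.004 ];[256 212] [ 0.5309 -0.0011];[257 212] [ 0.5309 -0.0043];[256 213] [ 0.5277 -0.0012];[256 214] [ 0.5246 -0.0012];[256 215] [ 0.5214 -0.0012];[256 216] [ 0.5183 -0.0012];[257 216] [ 0.5183 -0.0043];[256 221] [ 0.5027 -0.0013];
side red
[270 205] [ 0.53  -0.003  0.044];[271 205] [ 0.526 -0.003  0.047];[271 206] [ 0.523 -0.     0.046];[272 206] [ 0.522 -0.004  0.045];[273 207] [ 0.517 -0.002  0.045];[274 208] [ 0.512 -0.001  0.045];[275 208] [ 0.509 -0.003  0.045];[276 209] [ 0.506 -0.003  0.043];[277 209] [ 0.501 -0.002  0.046];[277 210] [0.499 0.    0.045];[278 210] [ 0.498 -0.003  0.044];[277 211] [ 0.501 -0.002  0.038];[278 211] [ 0.498 -0.004  0.039];[277 212] [ 0.501 -0.002  0.035];
now
[255 216] [0.532 0.062 0.044];[256 216] [0.529 0.061 0.045];[257 216] [0.525 0.06  0.047];[257 217] [0.525 0.061 0.043];[258 217] [0.522 0.06  0.045];[258 218] [0.519 0.062 0.044];[259 218] [0.517 0.06  0.044];[260 219] [0.512 0.062 0.045];[261 219] [0.51  0.06  0.045];[261 220] [0.508 0.062 0.044];[262 220] [0.505 0.061 0.045];[263 220] [0.526 0.032 0.009];[263 221] [0.501 0.061 0.043];[262 222] [0.523 0.04  0.008];[263 222] [0.503 0.058 0.036];[262 223] [0.52  0.044 0.01 ];[263 223] [0.5   0.062 0.036];[263 224] [0.5   0.062 0.033];[263 225] [0.5   0.061 0.027];[263 226] [0.501 0.061 0.022];[263 227] [0.501 0.061 0.018];[263 228] [0.502 0.059 0.012];
```

View pics/z_now.png

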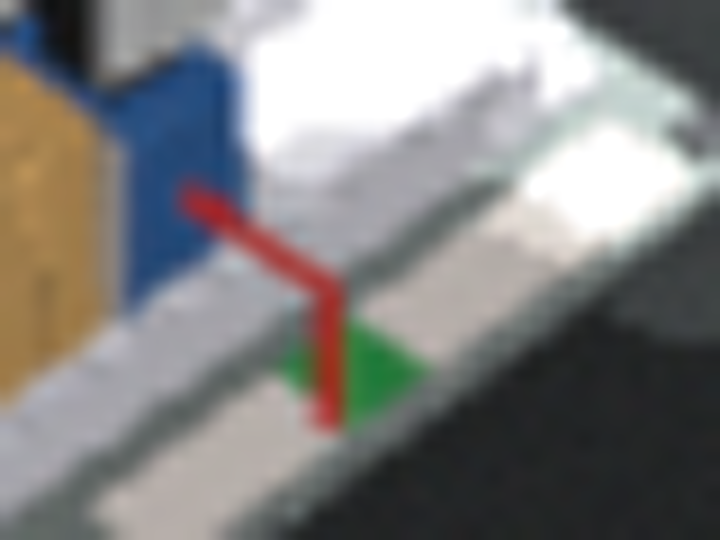

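View pics/z_0.png

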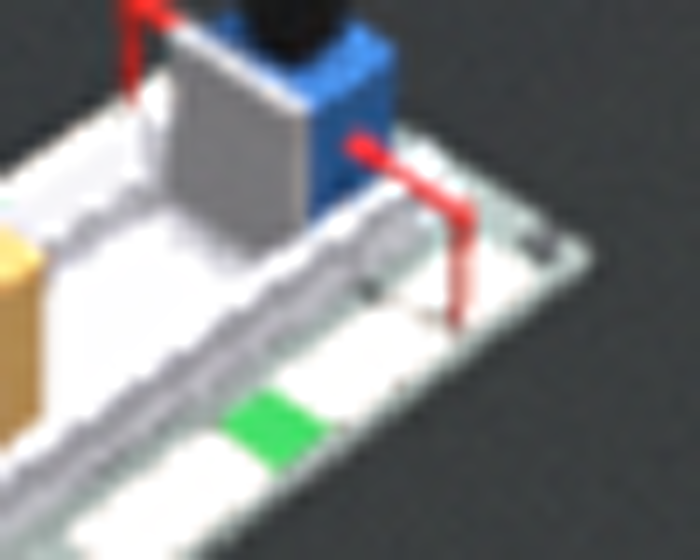

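The zoom shows the pointer tip (crop 325,425) at the strip's far (+y) corner. Depth agrees: pointer y is 0.061 against the green edge at 0.0585. So it has run past the green while the stack is barely tight, because the cartridge had about 5 mm of free travel. One more spacer gives about 51–53 mm. I'll pull the clamp back and fetch spacer1.

```bash
python3 -m jog '[[[0,-5,0.3,0,10],[-0.4,-10,0,0,10],[-0.4,-10,0,0,10],[-0.5,-11,0,0,10],[-0.5,-11,0,0,10],[-0.4,-9,0,0,10],[-0.2,-5,0,0,10],[0,0,0,0,10],[0,0,0,0,30],[0,0,0,0,52]]]'; python3 -m jog '[[[0,0,0,0,52],[0,0,25,0,52],[0,0,40,0,52],[0,0,10,0,52],[0,0,0,0,52]]]'
python3 - <<'E'
from bl import *
p,d=r.capture("side");crop(p,200,150,100,110,5.4,"pics/m11.png");print(r.observe()["position"])
E
```

```text
time_s: 13.5
position: [0.5479, 0.0028, 0.0703]
eef_rot: [-0.001, 0.722, 0.692, -0.0]
force: [0.4, -0.7, 0.2]
finger_gap: 0.0299
time_s: 14.0
position: [0.5494, 0.0028, 0.1471]
eef_rot: [0.001, 0.722, 0.692, 0.001]
force: [-0.4, -0.1, -0.3]
finger_gap: 0.0518
[0.54860235 0.00254874 0.14567735]
```

View pics/m11.png

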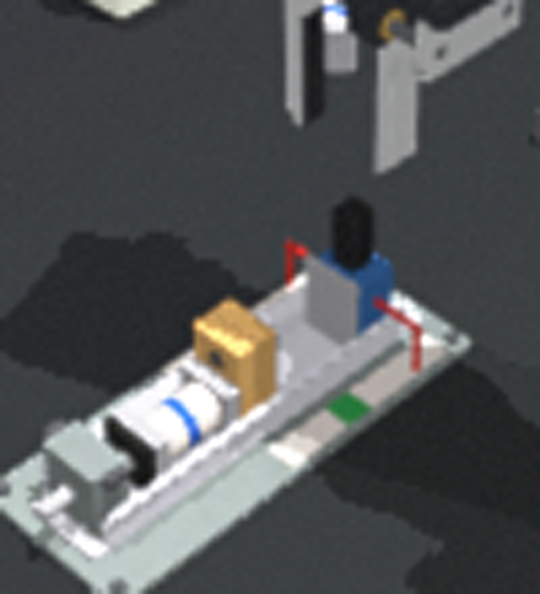

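Clamp is back, both spacers upright and together (crop 235,355), clear floor behind them. Off to spacer1.

```bash
python3 -m jog '[[[-1,-38.5,0,-0.017,60],[-1.1,-38.5,0,-0.017,60],[-1.1,-38.5,0,-0.017,60],[-1.2,-38.5,0,-0.017,60],[-1.2,-38.5,0,-0.017,60],[-1.2,-38.5,0,-0.017,60],[-1.2,-38.5,0,-0.017,60],[-1.2,-38.5,0,-0.017,60],[0,0,-30,0,60],[0,0,0,0,60]]]'
python3 - <<'E'
from h import *
p,d=r.capture("side"); crop(p,280,100,100,110,5.4,"pics/n1.png")
o=r.observe();print(o["position"],o["eef_rot"])
E
```

```text
time_s: 15.05
position: [0.5364, -0.3051, 0.1108]
eef_rot: [-0.003, 0.768, 0.641, -0.001]
force: [-0.2, 0.6, 0.1]
finger_gap: 0.0598
[ 0.53756063 -0.30420011  0.11276783] [-0.00269831  0.76710493  0.64151526 -0.00095953]
```

View pics/n1.png

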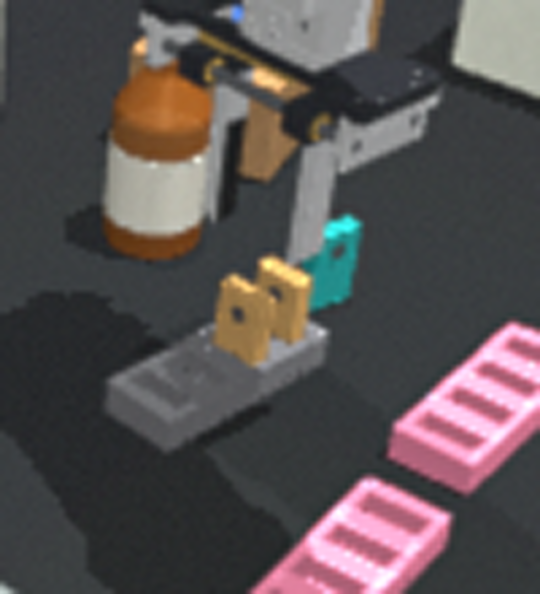

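The bottle is well behind the gripper, and spacer1 (crop 243,320) lies directly below. Small correction, then down and grip.

```bash
python3 -m jog '[[[2,-1.5,-25,0,60],[0,0,-25,0,60],[0,0,-17,0,60],[0,0,-7,0,60],[0,0,0,0,60],[0,0,0,0,60]]]'
python3 - <<'E'
from h import *
p,d=r.capture("side"); crop(p,280,100,100,110,5.4,"pics/n2.png")
o=r.observe();print(o["position"],o["eef_rot"])
E
```

```text
time_s: 15.7
position: [0.5421, -0.3066, 0.0427]
eef_rot: [0.0, 0.767, 0.642, 0.0]
force: [-0.9, -0.6, -0.0]
finger_gap: 0.0599
[ 0.54211112 -0.30677809  0.0428473 ] [5.55148338e-04 7.67032558e-01 6.41607881e-01 2.70724184e-04]
```

View pics/n2.png

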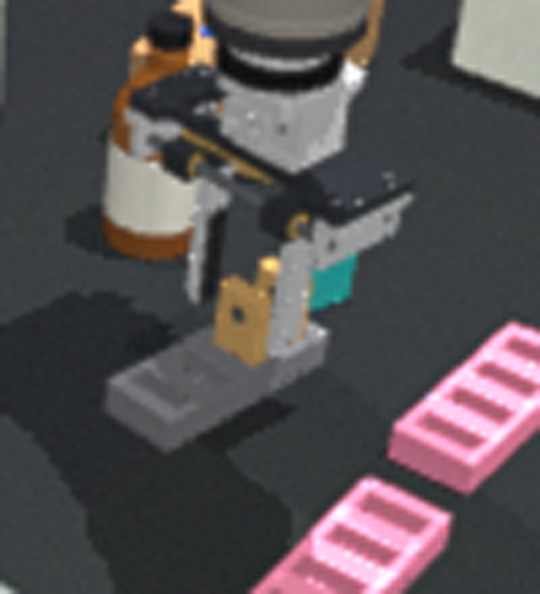

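```bash
python3 -m jog '[[[-2,0.8,-5,0,60],[0,0,0,0,60],[0,0,0,0,30],[0,0,0,0,30],[0,0,0,0,30],[0,0,0,0,30]]]' 25; python3 -m jog '[[[0,0,20,0,30],[0,0,35,0,30],[0,0,45,0,30],[0,0,45,0,30],[0,0,0,0,30]]]'
python3 - <<'E'
from h import *
p,d=r.capture("side"); crop(p,280,70,100,130,4.5,"pics/n3.png")
o=r.observe();print(o["position"],o["eef_rot"],o["finger_gap"])
E
```

```text
time_s: 16.35
position: [0.5395, -0.3061, 0.0368]
eef_rot: [0.0, 0.767, 0.641, 0.0]
force: [-0.0, -0.5, 1.2]
finger_gap: 0.036
time_s: 16.85
position: [0.5422, -0.3072, 0.188]
eef_rot: [0.004, 0.767, 0.641, 0.002]
force: [-0.2, -0.2, -1.1]
finger_gap: 0.036
[ 0.54091577 -0.30675546  0.18481268] [0.00248004 0.76721541 0.64138403 0.00094398] 0.03573690582731398
```

View pics/n3.png

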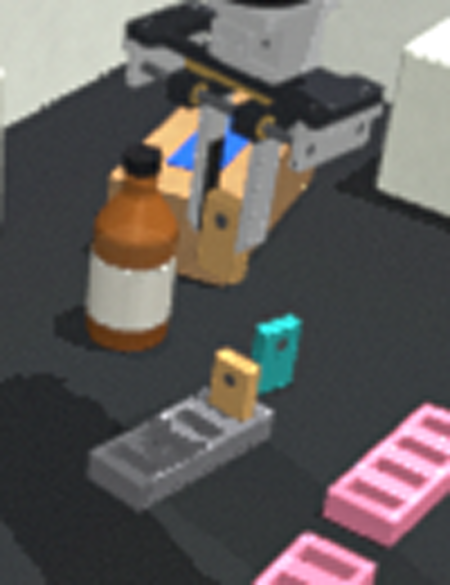

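spacer1 is held (gap 36 mm, crop 222,240) and spacer0 stays in the stand. I'll carry it to y ≈ 0.065.

```bash
python3 -m jog '[[[1.4,46.4,0,0.017,30],[1.4,46.4,0,0.017,30],[1.4,46.4,0,0.017,30],[1.4,46.4,0,0.017,30],[1.3,46.4,0,0.017,30],[1.3,46.4,0,0.017,30],[1.3,46.4,0,0.017,30],[1.3,46.4,0,0.017,30],[0,0,-40,0,30],[0,0,-20,0,30]]]';python3 -m jog '[[[0,0,-20,0,30],[0,0,0,0,30],[0,0,0,0,30]]]'
cat > meas.py <<'E'
from h import *
def tanmeas(f,sp):
    n="side";p,d=r.capture(n); crop(p,200,160,90,90,6.5,f)
    hsv=cv2.cvtColor(p,cv2.COLOR_BGR2HSV)
    tan=cv2.inRange(hsv,(10,70,60),(30,255,255))>0
    P,uv=cloud(n,d,tan); m=(P[:,0]>.5)&(P[:,0]<.6)&(P[:,1]>0.03)&(P[:,1]<.15);P=P[m]
    for nm,q in(("far",P[P[:,1]>sp]),("near",P[P[:,1]<sp])):
        print(nm,len(q))
        for z in np.arange(.03,.16,.005):
            s=q[(abs(q[:,2]-z)<.0025)]
            if len(s)>8: print(round(z,3),len(s),s[:,0].min().round(4),s[:,0].max().round(4),"y",s[:,1].min().round(4),np.median(s[:,1]).round(4),s[:,1].max().round(4))
    o=r.observe();print(o["position"],o["eef_rot"],o["finger_gap"])
E
python3 -c "
from meas import *
tanmeas('pics/n4.png',.0785)"
```

```text
time_s: 17.9
position: [0.5486, 0.0666, 0.1187]
eef_rot: [-0.001, 0.721, 0.693, -0.001]
force: [0.3, -0.7, -0.5]
finger_gap: 0.0358
time_s: 18.2
position: [0.5498, 0.0652, 0.1013]
eef_rot: [-0.001, 0.722, 0.692, -0.0]
force: [0.2, -0.2, 0.4]
finger_gap: 0.0359
far 254
0.03 10 0.5336 0.5367 y 0.0786 0.0938 0.1036
0.04 10 0.534 0.5384 y 0.0794 0.0898 0.1037
0.05 15 0.5338 0.56 y 0.0786 0.0981 0.1049
0.055 15 0.5353 0.5677 y 0.0785 0.1025 0.1038
0.06 15 0.534 0.5693 y 0.0823 0.0979 0.1045
0.065 19 0.5342 0.5678 y 0.0796 0.1022 0.1039
0.07 44 0.5335 0.571 y 0.0788 0.0952 0.1045
0.075 46 0.5351 0.5695 y 0.079 0.0924 0.1038
near 179
0.075 10 0.536 0.5685 y 0.0676 0.0733 0.078
0.08 18 0.5313 0.5687 y 0.0604 0.0698 0.072
0.085 15 0.5315 0.5683 y 0.0592 0.0689 0.0705
0.09 15 0.5318 0.5668 y 0.0589 0.0694 0.0721
0.095 16 0.5315 0.5677 y 0.0656 0.0696 0.0713
0.105 11 0.532 0.5686 y 0.0675 0.0698 0.0733
0.11 10 0.5384 0.567 y 0.0676 0.0694 0.0707
0.115 10 0.537 0.5669 y 0.0688 0.0697 0.0718
0.125 10 0.5377 0.5676 y 0.0669 0.0695 0.0708
0.13 14 0.5393 0.5701 y 0.0608 0.069 0.072
0.135 28 0.5411 0.5683 y 0.057 0.0656 0.0711
[0.55034872 0.06521513 0.10203399] [-1.09761532e-04  7.21831632e-01  6.92068695e-01  7.17119685e-05] 0.03595287549961707
```

View pics/n4.png

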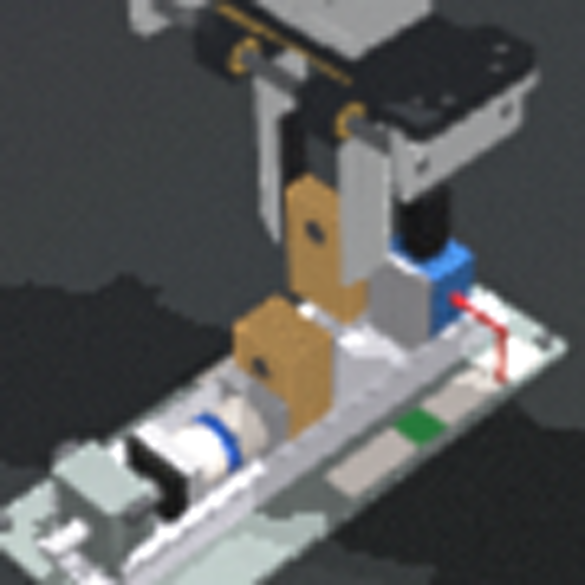

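The held plate's front is at y = 0.070 and the stack's near face at about 0.076, so the gap is 6 mm. Its x-centre needs about +1 mm. Lowering.

```bash
python3 -m jog '[[[1,0,-15,0,30],[0,0,-15,0,30],[0,0,-12,0,30],[0,0,-8,0,30],[0,0,-5,0,30],[0,0,-3,0,30],[0,0,0,0,30]]]'; python3 -m jog '[[[0,0,-1.5,0,30],[0,0,0,0,30]]]'
```

```text
time_s: 18.95
position: [0.5511, 0.0651, 0.0434]
eef_rot: [-0.0, 0.722, 0.692, -0.0]
force: [1.0, 0.7, -0.9]
finger_gap: 0.0357
time_s: 19.15
position: [0.5514, 0.0651, 0.0424]
eef_rot: [0.0, 0.722, 0.692, 0.0]
force: [-0.6, -0.1, -0.0]
finger_gap: 0.0356
```

```bash
python3 -m jog '[[[0,0,-1,0,30],[0,0,0,0,30]]]'; python3 -m jog '[[[0,0,-0.8,0,30],[0,0,0,0,30]]]'
```

```text
time_s: 19.35
position: [0.5513, 0.0651, 0.0412]
eef_rot: [0.0, 0.722, 0.692, 0.0]
force: [0.3, -0.6, -0.1]
finger_gap: 0.0361
time_s: 19.55
position: [0.5514, 0.0651, 0.0407]
eef_rot: [0.0, 0.722, 0.692, 0.0]
force: [-0.7, -0.3, 5.7]
finger_gap: 0.0362
```

Floor reached (z = 0.0407, 5.7 N). Release, rise, check.

```bash
python3 -m jog '[[[0,0,0.3,0,42],[0,0,0,0,52],[0,0,0,0,52],[0,0,20,0,52],[0,0,30,0,52],[0,0,40,0,52],[0,0,10,0,52],[0,0,0,0,52]]]'; python3 -c "
from meas import *
tanmeas('pics/n5.png',.0735)"
```

```text
time_s: 20.35
position: [0.5522, 0.0652, 0.1422]
eef_rot: [0.001, 0.722, 0.692, 0.001]
force: [0.8, -0.1, -0.1]
finger_gap: 0.0525
far 270
0.04 10 0.5343 0.5371 y 0.0791 0.0913 0.1029
0.05 17 0.5341 0.5698 y 0.0796 0.0987 0.1045
0.055 14 0.5339 0.5636 y 0.0806 0.102 0.1047
0.06 19 0.5352 0.5696 y 0.0785 0.1007 0.1039
0.065 15 0.5346 0.5684 y 0.0781 0.1013 0.1048
0.07 46 0.5343 0.5713 y 0.0756 0.0918 0.1044
0.075 56 0.5347 0.5688 y 0.0755 0.0908 0.1039
near 109
0.07 21 0.5327 0.5686 y 0.0568 0.0688 0.0714
0.075 32 0.5337 0.5684 y 0.0579 0.0651 0.0708
[0.55136299 0.06491645 0.14068104] [3.80666013e-04 7.21931815e-01 6.91964051e-01 2.46164676e-04] 0.0520525973970154
```

View pics/n5.png

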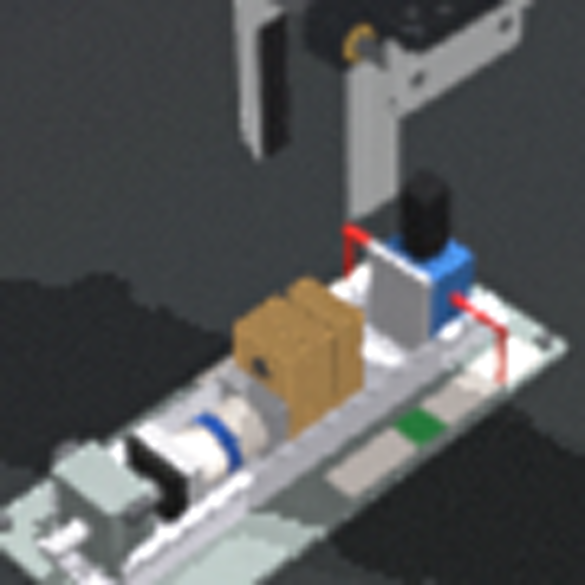

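All three spacers are upright on the line. Back to the handle.

```bash
python3 -m jog '[[[-1.6,-31,0,0,52],[-1.6,-31,0,0,52],[0,0,-25,0,52],[0,0,-25,0,52],[0,0,-15,0,52],[0,0,-5,0,52],[0,0,0,0,52],[0,0,0,0,52]]]'; python3 -m jog '[[[0,0,0,0,10],[0,0,0,0,10],[0,0,0,0,10],[0,0,0,0,10],[0,0,0,0,10]]]' 50;python3 -c "
from h import *
p,d=r.capture('side'); crop(p,200,150,100,110,5.4,'pics/n6.png')"
```

```text
time_s: 21.2
position: [0.5484, 0.0035, 0.0711]
eef_rot: [0.0, 0.722, 0.692, 0.0]
force: [0.0, -0.6, 0.9]
finger_gap: 0.052
time_s: 21.7
position: [0.5492, 0.0031, 0.071]
eef_rot: [0.001, 0.722, 0.692, 0.001]
force: [1.7, -0.5, -2.5]
finger_gap: 0.0175
```

View pics/n6.png

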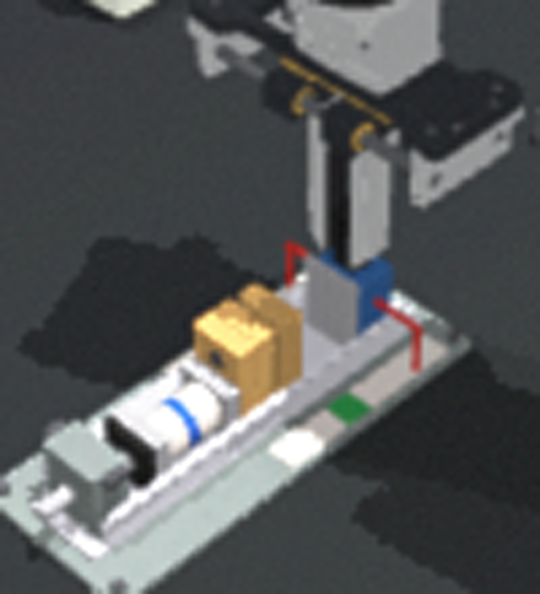

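Handle gripped. Pushing to just before contact (TCP y ≈ 0.043).

```bash
python3 -m jog '[[[0.3,8,0,0,10],[0.4,9,0,0,10],[0.4,9,0,0,10],[0.3,6,0,0,10],[0.2,4,0,0,10],[0.1,3,0,0,10],[0,0,0,0,10]]]' | grep -E 'pos|force';python3 -m jog '[[[0.1,1.5,0,0,10],[0,1.5,0,0,10],[0,0,0,0,10]]]'| grep -E 'pos|force';python3 -m jog '[[[0.1,1,0,0,10],[0,1,0,0,10],[0,0,0,0,10]]]'| grep -E 'pos|force';python3 -m jog '[[[0.1,1,0,0,10],[0,0,0,0,10]]]'| grep -E 'pos|force'
```

```text
position: [0.5508, 0.0426, 0.071]
force: [6.3, -0.1, -2.7]
position: [0.5509, 0.0452, 0.0709]
force: [5.7, 0.8, -3.5]
position: [0.551, 0.0469, 0.0709]
force: [6.0, -1.6, -2.5]
position: [0.551, 0.0473, 0.0709]
force: [5.1, -3.7, -0.3]
```

```bash
python3 -m jog '[[[0.1,1,0,0,10],[0,0.5,0,0,10],[0,0,0,0,10]]]' | grep -E 'pos|force';python3 -m jog '[[[0.1,1,0,0,10],[0,0.5,0,0,10],[0,0,0,0,10]]]'| grep -E 'pos|force';python3 -m jog '[[[0.1,1,0,0,10],[0,0,0,0,10],[0,0,0,0,10]]]'| grep -E 'pos|force';python3 - <<'E'
from h import *
p,d=r.capture('side'); crop(p,200,190,80,60,8,'pics/n7.png');crop(p,245,205,40,30,18,"pics/n7z.png")
print(r.observe()["force"],r.observe()["position"])
h=cv2.cvtColor(p,cv2.COLOR_BGR2HSV)
m=(cv2.inRange(h,(0,110,70),(9,255,255))|cv2.inRange(h,(171,110,70),(180,255,255)))>0
P,_=cloud('side',d,m); P=P[(P[:,0]>.49)&(P[:,0]<.51)&(P[:,1]>0)&(P[:,1]<.1)&(P[:,2]<.048)];print("pointer",np.median(P,0).round(4))
E
```

```text
position: [0.551, 0.0484, 0.0709]
force: [5.0, -6.7, -0.5]
position: [0.5511, 0.0495, 0.0709]
force: [4.2, -7.2, 0.3]
position: [0.5511, 0.0504, 0.0709]
force: [3.6, -9.1, 2.6]
[ 4.33081209 -9.09036529  1.87814059] [0.55114242 0.05035643 0.0709444 ]
pointer [0.5009 0.0481 0.034 ]
```

View pics/n7.png

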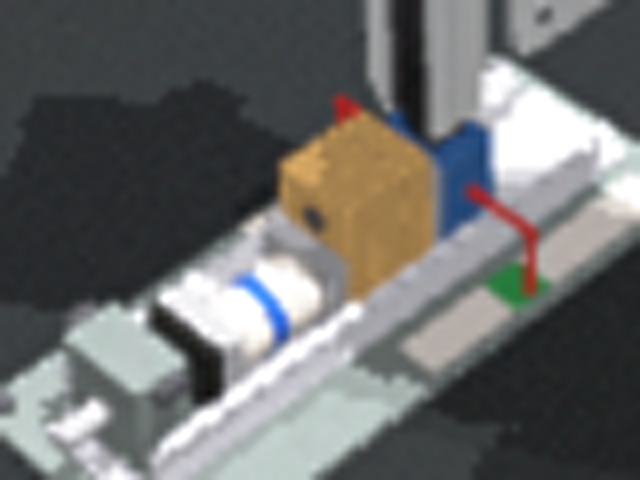

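View pics/n7z.png

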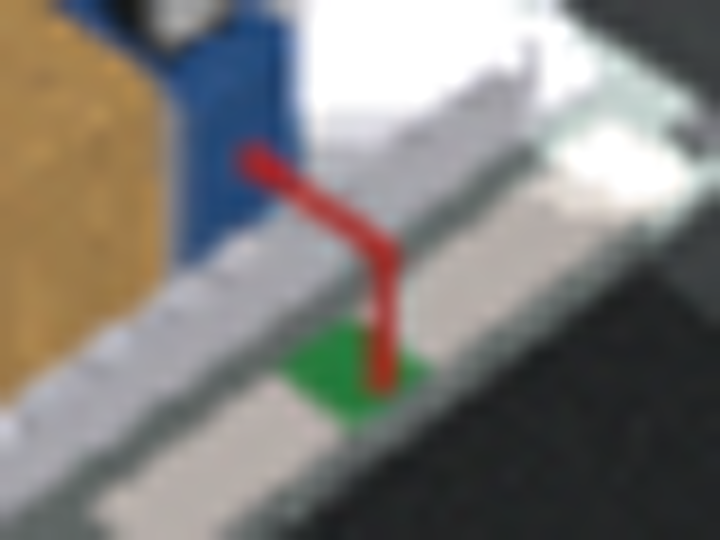

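The pointer tip (crop 382,385) sits in the middle of the green strip: y is 0.048 against the strip centre at 0.049. The push is 9 N, and the clamp has moved about 4 mm since contact. I'll hold briefly, check it is steady, then hand in.

```bash
python3 -m jog '[[[0,0.3,0,0,10],[0,0,0,0,10],[0,0,0,0,10],[0,0,0,0,10],[0,0,0,0,10]]]'
python3 - <<'E'
from meas import *
tanmeas('pics/n8.png',.0)
p,d=r.capture('side');crop(p,140,100,260,200,3,'pics/n9.png')
E
```

```text
time_s: 24.7
position: [0.5511, 0.0505, 0.0709]
eef_rot: [0.001, 0.722, 0.692, -0.0]
force: [3.9, -9.3, 1.5]
finger_gap: 0.0175
far 347
0.03 13 0.5338 0.5377 y 0.0679 0.0884 0.1066
0.035 13 0.5339 0.5365 y 0.0664 0.0786 0.1001
0.04 16 0.5338 0.5402 y 0.0668 0.0917 0.1079
0.045 11 0.5342 0.537 y 0.0654 0.0866 0.1087
0.05 16 0.5344 0.5712 y 0.0666 0.0937 0.1071
0.055 20 0.5331 0.5698 y 0.0646 0.0974 0.1074
0.06 23 0.5334 0.57 y 0.0722 0.1043 0.1069
0.065 22 0.5328 0.5708 y 0.0676 0.1006 0.1078
0.07 69 0.5341 0.5714 y 0.0663 0.0902 0.1081
0.075 79 0.5353 0.57 y 0.0657 0.0855 0.108
near 0
[0.55111804 0.0504547  0.07093929] [ 1.01794353e-03  7.22377362e-01  6.91498274e-01 -2.19578728e-04] 0.01754087214678701
```

View pics/n9.png

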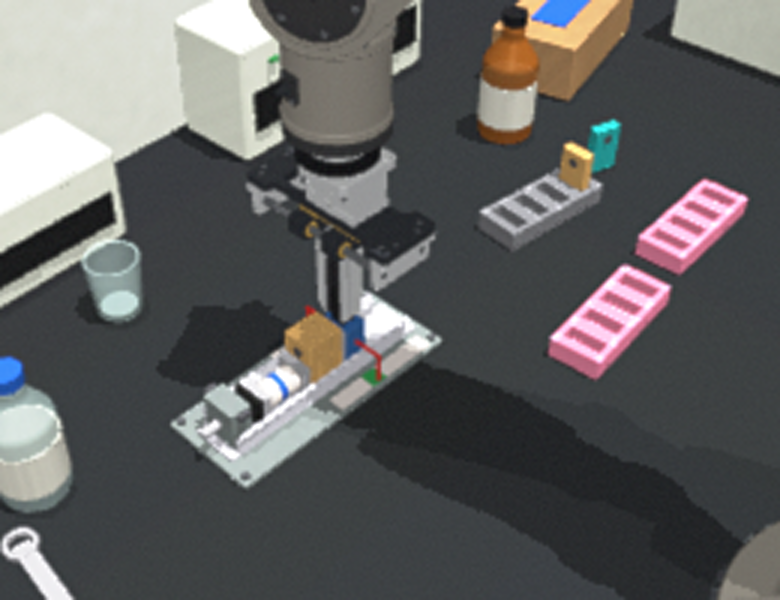

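The stack's front face moved from 0.1037 with the spring free to 0.1078, so the pad is in by about 4 mm. The push is steady at 9.3 N, spacer0 is still in the stand, and everything else visible here is untouched. Handing in.

```bash
python3 -c "
from plant import r
print(r.hand_in())"
```

```text
the job is handed in; nothing more can be done
None
```

The cartridge is clamped with a stack of three spacers, and I handed the job in at about 25 s while still gripping the handle. The hand-in gave no verdict.

**What I did:** I put spacer2 in first and pushed the clamp. Its pointer ran about 2 mm past the green with the stack barely tight, so I pulled the clamp back and added spacer1. Then I pushed again.

**Last checks:**
- **Pointer:** it is in the middle of the green strip, at y = 0.048 against the strip centre at 0.049.
- **Squeeze:** the push held steady at 9.3 N. The stack's front face moved about 4 mm beyond where it sits with the spring free, so the pad is in by about 4 mm.
- **Spacers:** all three are upright on the trough line, and spacer0 is still in the stand.
- **Other things on the bench:** those in the last side view showed no change. The spare cartridge was hidden behind the arm in that view, so I did not check it at the end.

**What disagreed:**
- **Spacer count:** my first estimate from the pictures was that one extra spacer would do. It missed that the cartridge had about 5 mm of free travel before the pad.
- **Pointer reading:** my first pointer readings during the first push were also wrong. A zoomed picture and the depth data corrected them.
- **Side force:** about 4 N of sideways force stayed on the gripper at the end.

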